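# Rinse alloy coupons in a carrier held by locking forceps

## Robot

A 7-joint arm with a two-finger parallel gripper is mounted at the origin on the work surface. World frame = base frame: x ahead of the robot, y to its left, z up, the work surface at z = 0. Lengths are in m, angles in rad, forces in N, time in s.
With the tool pointing down it reaches from about 0.4 to 0.875 m from the base axis. Payload 4.4 kg.
Tool frame: the origin (TCP) lies midway between the tips of the shut fingers; the grasp point (between the pads) lies 19 mm behind it; z points along the fingers, y is the direction in which the jaws open and shut (so a half turn about z gives the same grasp; the last joint's range is limited). The gripper opens to 85 mm and grips with 20 to 120 N. Pads are 22 mm wide; open, the fingers measure 114 mm over their backs; the gripper's body (76 mm by 85 mm) begins 54 mm behind the grasp point. The pads swing forward as they close: fully open they stand 13 mm farther back than shut.
Start: joints at [1.272, 0.628, 0.038, 1.517, -0.027, 0.996, -0.02], TCP at [0.15, -0.632, 0.231] pointing down, gripper open.
Joint ranges: [-3.06, 3.06], [-0.37, 2.12], [-1.25, 1.32], [0.18, 2.47], [-1.1, 4.24], [0.23, 1.98], [-2.94, 2.94]. Speed limits (rad/s): [2.57, 2.57, 3.14, 3.14, 3.14, 3.14, 3.14].

## Interface

Orientations are given as a unit quaternion [w, x, y, z].
In Python, from cell import bot, vision gives the robot as it stands.
- The arm moves only by the tool servo_tool, never from a script. Its argument "commands" is a list that holds one entry, the list of rows, each a list of 5 numbers: the shift along the world's x, y, z in units of 2.5 cm (1.0 is 2.5 cm), then the turn about the world's z in units of 6 degrees (1.0 is 6 degrees), then the gripper's target within -1 to 1 (fully open at 1, half-way at 0, shut at -1). In form: [[[tx, ty, tz, twist, jaw], ...]]. A call has 1 to 10 rows; each row shifts and turns the commanded pose from where the row before left it; what a row does not reach is not made up. A row lasts 1/10 s, in which the tool goes at most 50 mm and 8.59 degrees, less where a joint would pass 70% of its speed; a pose out of reach is approached as far as the arm can. A call with a number of a shift or a turn outside -1 to 1 is refused whole. A call with a gripper value outside its range is refused whole. The fingers move at their own pace and stop on an object; "squeeze" is the grip in N (left out, the last holds). Time passes only in rows, so rows that do not move let the fingers close. It gives the time, the measured TCP pose, the force and the opening at its end, in the units of the state.
- bot.get_obs(): the state, without advancing time (a new reading comes with each control period).
- vision.grab_frame(name): name is "scene" or "top" or "wrist"; returns a dict with "color" (480x640x3 uint8, blue, green, red), "fovy" (degrees; the focal length in pixels is half the picture's height over the tangent of half this angle, whatever the lens; pixels are square), "cx", "cy" (the principal point, pixels), "origin" and "rotation" of the camera in the world. Camera axes: x right, y down, z forward; pixel columns grow to the right and rows downward; lengths in m; the calibration is good to about 2 mm. A picture is of the moment at which its call begins. There is no depth.
- bot.sign_off(): hands the job in, once; it reports no verdict.
The state is a dict: "time_s": time; "qpos": joint angles; "joint_vel": joint speeds; "tau": joint torques, N m; "tool_pos": TCP position; "tool_rot": TCP orientation; "wrist_force": force on the tool from outside, world axes, zero at the start; "ft_torque": the same for the moment, N m; "opening": opening from 0.0 (shut) to 1.0 (fully open).
Only numpy, scipy, OpenCV 4.12 (cv2) and the standard library are available. Lean on these libraries where they do the work, as an engineer would, in place of code of your own. Each camera call takes 0.05 s, during which the arm holds its last target. There are 200 camera calls.

## Task

Stand the empty white carrier in the catch tray with its tab between the open jaws of the forceps on the post, and squeeze the two finger rings together until the ratchet clicks and the forceps stay shut on the tab by themselves. Then move every coupon from the grey rack into the carrier, each pushed fully home in a slot of its own, and after that press the spray pump right down to its stop and let it come up again. Finally press the blue ring downwards so that the forceps spring open, lift the carrier with all its coupons out by its handle and stand it flat on the floor of the blue drying tray, leaving the sample jar and the loose orange cap where they are.

Things in the scene. Friction and masses are not known exactly. Their poses are not given: they have to be found in the camera images.
- station: rinse station, fixed unit. Origin on the bench under the carrier's place in the white catch tray (x -52 to 52, y -103 to 67 mm, floor 4 mm thick, rim 12 mm high); x points away from the robot, y to its left, turned a little. Locking forceps on a post at y -133, spray pump bottle (62 mm across) at y +145. The carrier is right with its origin at (0, 0, 4 mm) and axes along these.
- forceps_pivot (a point): pivot of the steel locking forceps, on top of the post, at (0, -133, 46) mm of the station. The forceps lie level, middle plane 46 mm above the bench: jaws point to station +y (tips 70 mm from the pivot), shanks to -y, ending in two finger rings 88 mm from the pivot. Both halves swing alike about it, 0.12 rad each from open to shut, and a spring opens them.
- ring_near (a point): centre of the blue finger ring, nearer to the robot; 24 mm outside, 14 inside, 5 thick. Open, at station (-23, -221, 46) mm, ring centres 46 mm apart (70 over both rings). Ratchet clicks hold them about 33, 30 or 26 mm apart (end 24); squeezing takes 6 to 16 N. Release: press this ring down 4 to 6 mm (4 to 6 N, stop at 8); the rings spring open. Ratchet bars lie 16 mm nearer the pivot.
- ring_far (a point): centre of the plain steel finger ring, farther from the robot, at station (23, -221, 46) mm when open; same size. It does not give downwards.
- jaw_near: forceps jaw on the robot's side: steel bar 8 mm wide, 10 high, gripping over its last 34 mm; origin at the pivot, y roughly along the forceps to the tips. Open, the jaws are 15 mm apart at the tab (8 mm); they give a little once they grip.
- jaw_far: the other forceps jaw, on the side away from the robot; origin at the pivot; same size
- pump_top (a point): centre of the top of the spray pump's blue press head (34 mm across), 142 mm above the bench when up. Stroke 16 mm straight down to the stop; spring 2.5 N at first, 8 N at the stop; comes up by itself.
- pump (a joint): how far the pump head is pressed, m: 0 = up, 0.016 = down on its stop
- carrier: loose white coupon carrier, 0.26 kg: block 46 (x) x 110 (y) x 34 mm high, origin under the block's middle. Four slots at y -41, -23, 23, 41, each 29 (x) by 7 (y) mm, floor z 8, mouth z 34, flared by 3. Handle: upright plate 24 (x) by 12 (y) in the middle, orange top at z 100.
- tab (a point): middle of the carrier's tab, at (0, -69, 46) mm of the carrier: upright plate 8 mm thick (x) on its -y end, y -55 to -81, z 14 to 62; the jaws grip it here
- rack: grey staging rack, fixed: block 46 x 110 x 34 mm with the same four slots as the carrier (y -41, -23, 23, 41 mm, floor z 8), no handle; origin under its middle, turned a little. The coupons start upright in its slots.
- drying_tray: blue-floored steel drying tray, loose, 0.6 kg: 80 (x) x 180 (y) mm, floor 4 mm thick, rim 3 mm thick, 10 mm high; origin under its middle, axes close to the world's. The carrier with its tab measures 46 x 136 mm (y from -81 to 55), so with axes agreeing its origin belongs about 13 mm to +y of the tray's middle.
- sample_jar: bystander: white jar with a blue cap, 52 mm across, 85 mm high; origin under its middle
- orange_cap: bystander: loose orange screw cap, 36 mm across, 16 mm high; origin under its middle
- coupon_a: loose flat alloy coupon (stainless steel, bright silver), 26 mm wide (x) x 5 mm thick (y) x 74 mm tall, 70 g, standing upright; origin under its middle; absent in some starts (then None)
- coupon_b: loose flat alloy coupon (copper, reddish), 26 mm wide (x) x 5 mm thick (y) x 74 mm tall, 70 g, standing upright; origin under its middle; absent in some starts (then None)
- coupon_c: loose flat alloy coupon (brass, yellow), 26 mm wide (x) x 5 mm thick (y) x 74 mm tall, 70 g, standing upright; origin under its middle; absent in some starts (then None)
- coupon_d: loose flat alloy coupon (darkened steel, dark grey), 26 mm wide (x) x 5 mm thick (y) x 74 mm tall, 70 g, standing upright; origin under its middle; absent in some starts (then None)
Not all that is in view belongs to the job. Leave any brown or green look-alike of the carrier alone. There is more than one size of the drying_tray; the job needs the smaller.

How it is judged:
On the way, in this order (a step that is already met when the one before it is completed fails the run):
1. the carrier stands in the catch tray and the forceps, locked and let go, grip its tab (distance between ring_near and ring_far below 0.038 m and contact force between each of jaw_near, jaw_far and carrier above 0.6 N and z of carrier in the frame of station below 0.0075 m and horizontal distance between carrier and station below 0.02 m and angle between carrier's own z axis and vertical below 0.07 rad and contact force between the fingers and station below 0.5 N), for 0.4 s.
2. every coupon is home in a slot of the carrier, which the forceps still hold (z of coupon_a in the frame of carrier between 0.004 and 0.0115 m and x of coupon_a in the frame of carrier between -0.012 and 0.012 m and y of coupon_a in the frame of carrier between -0.049 and 0.049 m and angle between each of coupon_a, coupon_b, coupon_c, coupon_d's own z axis and vertical below 0.2 rad and z of coupon_b in the frame of carrier between 0.004 and 0.0115 m and x of coupon_b in the frame of carrier between -0.012 and 0.012 m and y of coupon_b in the frame of carrier between -0.049 and 0.049 m and z of coupon_c in the frame of carrier between 0.004 and 0.0115 m and x of coupon_c in the frame of carrier between -0.012 and 0.012 m and y of coupon_c in the frame of carrier between -0.049 and 0.049 m and z of coupon_d in the frame of carrier between 0.004 and 0.0115 m and x of coupon_d in the frame of carrier between -0.012 and 0.012 m and y of coupon_d in the frame of carrier between -0.049 and 0.049 m and distance between ring_near and ring_far below 0.038 m and z of carrier in the frame of station below 0.0075 m and horizontal distance between carrier and station below 0.02 m and angle between carrier's own z axis and vertical below 0.07 rad), for 0.3 s.
3. the pump head is pressed to its stop, with the loaded carrier still held by the forceps (all of step 2 and value of joint pump above 0.0145 m), for 0.05 s.
4. the pump is up and the forceps are released and open, with the carrier still standing in the catch tray (value of joint pump below 0.003 m and distance between ring_near and ring_far above 0.042 m and z of carrier in the frame of station below 0.0075 m and horizontal distance between carrier and station below 0.02 m and angle between carrier's own z axis and vertical below 0.07 rad), for 0.2 s.
At the end, for the whole second after the job is handed in: The carrier stands level, at rest, on the drying tray's floor (within 2.5 mm in height, 30 mm across, 40 mm along, 0.06 rad) with every coupon upright in a slot within 3.5 mm of the slot floor; forceps open (rings over 42 mm apart), pump up (z of coupon_a in the frame of carrier between 0.004 and 0.0115 m and x of coupon_a in the frame of carrier between -0.012 and 0.012 m and y of coupon_a in the frame of carrier between -0.049 and 0.049 m and angle between each of coupon_a, coupon_b, coupon_c, coupon_d's own z axis and vertical below 0.2 rad and z of coupon_b in the frame of carrier between 0.004 and 0.0115 m and x of coupon_b in the frame of carrier between -0.012 and 0.012 m and y of coupon_b in the frame of carrier between -0.049 and 0.049 m and z of coupon_c in the frame of carrier between 0.004 and 0.0115 m and x of coupon_c in the frame of carrier between -0.012 and 0.012 m and y of coupon_c in the frame of carrier between -0.049 and 0.049 m and z of coupon_d in the frame of carrier between 0.004 and 0.0115 m and x of coupon_d in the frame of carrier between -0.012 and 0.012 m and y of coupon_d in the frame of carrier between -0.049 and 0.049 m and x of carrier in the frame of drying_tray between -0.03 and 0.03 m and y of carrier in the frame of drying_tray between -0.04 and 0.04 m and z of carrier in the frame of drying_tray between 0.002 and 0.0065 m and angle between carrier's own z axis and vertical below 0.06 rad and linear speed of carrier below 0.02 m/s and distance between ring_near and ring_far above 0.042 m and value of joint pump below 0.003 m); the robot touches nothing.
It fails at once if the sample jar is displaced by more than 30 mm (distance of sample_jar from where it was at the start of the episode above 0.03 m).
It fails at once if the orange cap is displaced by more than 30 mm (distance of orange_cap from where it was at the start of the episode above 0.03 m).
Of coupon_a, coupon_b, coupon_c, coupon_d only 2 to 4 are there at a start; the rules pass over those that are not, and their reading is None.
At some moment in a run one of carrier, drying_tray may be knocked a few centimetres aside while the robot is not near it.
It also fails if it takes over 208 s, if anything falls off the work surface, if the arm or the gripper's body presses on something with over 40 N, if the wrist force passes 120 N, or if a joint passes its speed limit or range.

## Working session

There is one attempt and no reset: what is moved stays moved. The work goes in short steps, Python scripts to look and compute and a tool call to move; the robot and the scene stay as the last step left them, time stands still between calls to the robot, and variables do not carry over. Pictures are saved under pics/ and viewed, about 12 in all and at most 16, crops included, and the job is handed in when it is done.

Besides the shell and the picture viewer there is one more tool, called after "Request:" as a command line: name --argument value ..., lists and objects as JSON in quotes. servo_tool: Moves the arm, as the interface text tells. Shifts and turns lie within -1 to 1; 1 stands for 2.5 cm of shift or 6 degrees of turn. Its arguments: {"type":"object","properties":{"commands":{"type":"array","items":{"type":"array","items":{"type":"array","items":{"type":"number"}}}},"squeeze":{"type":"number"}},"required":["commands"]}

```bash
ls; mkdir -p pics
cat > h.py <<'E'
import numpy as np, cv2, sys
from cell import bot, vision
def grab(n):
    f=vision.grab_frame(n); f['f']=f['color'].shape[0]/2/np.tan(np.radians(f['fovy'])/2); return f
def ray(f,u,v):
    d=np.array([(u-f['cx'])/f['f'],(v-f['cy'])/f['f'],1.]); return np.array(f['origin']),np.array(f['rotation'])@d
def onz(f,u,v,z):
    o,d=ray(f,u,v); return o+d*(z-o[2])/d[2]
def proj(f,p):
    c=np.array(f['rotation']).T@(np.array(p)-np.array(f['origin'])); return f['cx']+f['f']*c[0]/c[2], f['cy']+f['f']*c[1]/c[2]
def st():
    o=bot.get_obs(); print({k:np.round(o[k],4).tolist() for k in ('time_s','tool_pos','tool_rot','wrist_force','opening')})
E
python3 - <<'E'
from h import *
a=grab('scene');b=grab('top')
for n,f in(('scene',a),('top',b)):
    print(n,f['fovy'],f['cx'],f['cy'],np.round(f['origin'],3).tolist(),np.round(f['rotation'],3).tolist())
    cv2.imwrite(f'pics/{n}0.png',f['color'])
np.save('top0.npy',b,allow_pickle=True)
st()
E
```

```text
pics
scene 49.67500760749367 325.01592532697254 239.57081200135588 [1.256, 0.684, 0.728] [-0.208, 0.366, 0.799, -0.43]
top 46.99062735510368 319.3955131322946 237.11283024872307 [0.36, 0.092, 1.616] [-0.03, 0.708, -0.704, 0.033]
{'time_s': 0.1, 'tool_pos': [0.1499, -0.6319, 0.2305], 'tool_rot': [-0.0008, 0.9932, 0.1161, -0.0001], 'wrist_force': [0.2405, 0.5147, -0.0651], 'opening': 0.9972}
```

View pics/top0.png

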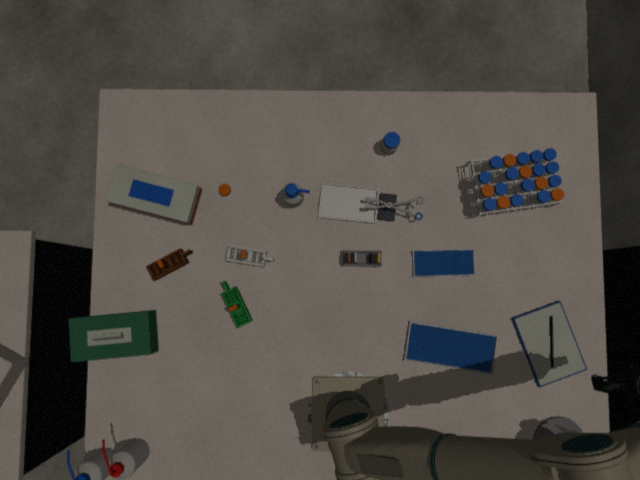

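View pics/scene0.png

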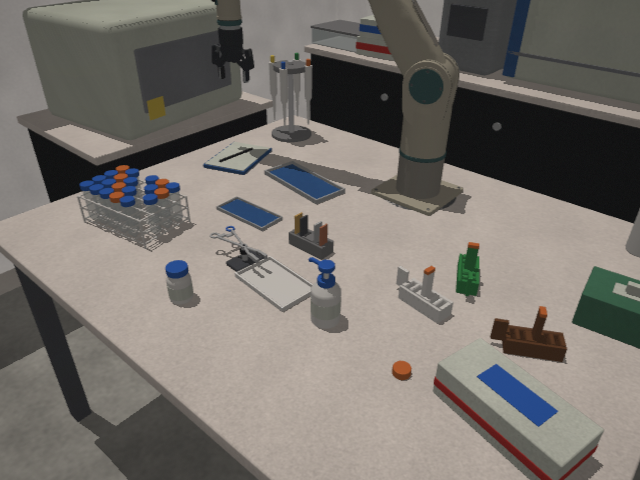

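The top view (up = +x, left = +y) shows the station around (350,203), the white carrier at (248,256) with its tab to the right, and the rack with 4 coupons at (360,258). The small tray is at (443,263), the pump at (291,190), the jar at (391,142) and the loose cap at (224,190). Next I'll zoom in.

Run:
```python
from h import *
b=np.load('top0.npy',allow_pickle=True).item()
c=b['color'][170:290,215:485]
cv2.imwrite('pics/z1.png',cv2.convertScaleAbs(cv2.resize(c,None,fx=2.96,fy=2.96,interpolation=cv2.INTER_CUBIC),alpha=1.5))
hsv=cv2.cvtColor(b['color'],cv2.COLOR_BGR2HSV)
def comp(mask,roi,z,name,amin=6):
    m=np.zeros_like(mask);x0,y0,x1,y1=roi;m[y0:y1,x0:x1]=mask[y0:y1,x0:x1]
    cs,_=cv2.findContours(m,cv2.RETR_EXTERNAL,cv2.CHAIN_APPROX_NONE)
    for k in cs:
        if cv2.contourArea(k)<amin: continue
        pts=np.array([onz(b,u,v,z)[:2] for u,v in k[:,0]],np.float32)*1000
        r=cv2.minAreaRect(pts)
        print(name,np.round(r[0],1),np.round(r[1],1),round(r[2],1))
blue=cv2.inRange(hsv,(100,100,40),(125,255,255)); org=cv2.inRange(hsv,(5,120,90),(18,255,255)); wh=cv2.inRange(hsv,(0,0,120),(179,50,255))
comp(blue,(400,240,490,290),.004,'tray')
comp(blue,(275,175,300,205),.142,'pump')
comp(blue,(410,205,430,225),.048,'ring')
comp(org,(230,245,255,265),.100,'handle',3)
comp(org,(215,180,235,200),.016,'cap')
comp(blue,(375,125,405,160),.085,'jar')
print(hsv[203,340],hsv[230,340],hsv[250,232],hsv[257,345])
```

```text
Traceback (most recent call last):
  File "h.py", line 8, in onz
    o,d=ray(f,u,v); return o+d*(z-o[2])/d[2]
        ~~~^^^^^^^
  File "h.py", line 6, in ray
    d=np.array([(u-f['cx'])/f['f'],(v-f['cy'])/f['f'],1.]); return np.array(f['origin']),np.array(f['rotation'])@d
                                                                                         ~~~~~~~~~~~~~~~~~~~~~~~^~
ValueError: matmul: Input operand 1 has a mismatch in its core dimension 0, with gufunc signature (n?,k),(k,m?)->(n?,m?) (size 3 is different from 4)
```

View pics/z1.png

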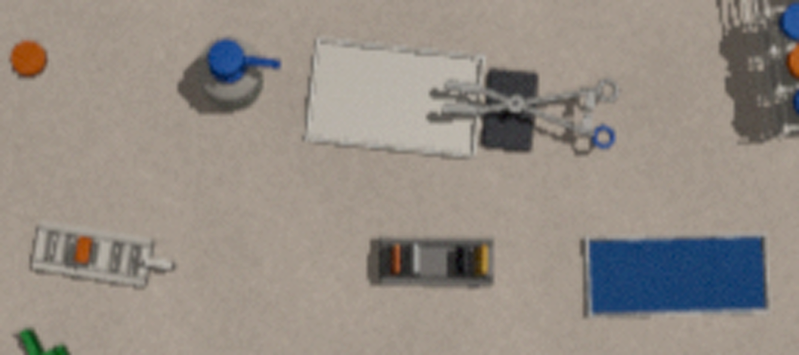

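```bash
sed -i "s/f\['f'\]=f\['color'\]/f['rotation']=R.from_quat(np.roll(f['rotation'],-1)).as_matrix(); f['f']=f['color']/; 1a from scipy.spatial.transform import Rotation as R" h.py
python3 - <<'E'
from h import *
b=np.load('top0.npy',allow_pickle=True).item(); b['rotation']=R.from_quat(np.roll(b['rotation'],-1)).as_matrix()
hsv=cv2.cvtColor(b['color'],cv2.COLOR_BGR2HSV)
def comp(mask,roi,z,name,amin=6):
    m=np.zeros_like(mask);x0,y0,x1,y1=roi;m[y0:y1,x0:x1]=mask[y0:y1,x0:x1]
    cs,_=cv2.findContours(m,cv2.RETR_EXTERNAL,cv2.CHAIN_APPROX_NONE)
    for k in cs:
        if cv2.contourArea(k)<amin: continue
        pts=np.array([onz(b,u,v,z)[:2] for u,v in k[:,0]],np.float32)*1000
        r=cv2.minAreaRect(pts)
        print(name,np.round(r[0],1),np.round(r[1],1),round(r[2],1))
blue=cv2.inRange(hsv,(100,100,40),(125,255,255)); org=cv2.inRange(hsv,(5,120,90),(18,255,255))
comp(blue,(400,240,490,290),.004,'tray')
comp(blue,(275,175,300,205),.142,'pump')
comp(blue,(410,205,430,225),.048,'ring',1)
comp(org,(230,245,255,265),.100,'handle',3)
comp(org,(215,180,235,200),.016,'cap')
comp(blue,(375,125,405,160),.085,'jar')
def q(name,z,ps):
    P=np.array([onz(b,u/2.96+215,v/2.96+170,z)[:2]*1000 for u,v in ps]);print(name,np.round(P).tolist(),'mean',np.round(P.mean(0),1))
q('catch',.012,[(318,38),(486,55),(472,158),(306,142)])
q('pivot',.05,[(515,104)])
q('ringn',.048,[(603,137)]);q('ringf',.048,[(606,90)])
q('car',.034,[(38,225),(155,241),(147,287),(30,270)]);q('tabtop',.062,[(148,265),(174,266)])
q('rack',.034,[(380,238),(493,240),(493,284),(380,283)])
q('coup',.082,[(397,259),(416,258),(462,261),(483,260)])
q('trayrim',.01,[(584,239),(766,236),(768,313),(588,317)])
E
```

```text
tray [ 432.3 -278.4] [ 69.7 170.6] 1.7
pump [618.6 161.3] [36.7 34.5] 45.2
ring [ 563.4 -199.7] [17.9 18.2] 63.2
handle [448.  295.1] [10.4 22.5] 81.6
cap [643.1 364.3] [29.8 29.3] 1.2
jar [ 774.4 -118.3] [42.5 46.3] 89.7
catch [[664.0, 76.0], [648.0, -91.0], [545.0, -77.0], [560.0, 87.0]] mean [604.2  -1.2]
pivot [[593.0, -115.0]] mean [ 593.4 -114.7]
ringn [[562.0, -200.0]] mean [ 562. -200.]
ringf [[608.0, -203.0]] mean [ 607.9 -203.4]
car [[474.0, 347.0], [459.0, 233.0], [415.0, 240.0], [431.0, 354.0]] mean [444.9 293.4]
tabtop [[435.0, 237.0], [434.0, 212.0]] mean [434.4 224.6]
rack [[464.0, 15.0], [462.0, -95.0], [420.0, -95.0], [420.0, 15.0]] mean [441.5 -39.9]
coup [[441.0, 1.0], [442.0, -17.0], [439.0, -60.0], [440.0, -80.0]] mean [440.6 -38.7]
trayrim [[465.0, -187.0], [470.0, -367.0], [394.0, -367.0], [389.0, -191.0]] mean [ 429.4 -278.1]
```

Station: origin (605.5, 17) mm, yaw -5.25°; the pivot, the pump and the ring all agree. Carrier: (446.5, 294.5), yaw about -8°. Rack: around (441, -39). Tray: (431, -278). Moving over the carrier.

Request:
servo_tool --commands '[[[1,1,0.1,1,1],[1,1,0.1,1,1],[1,1,0.1,1,1],[1,1,0.1,1,1],[1,1,0.1,1,1],[1,1,0.1,1,1],[1,1,0.1,1,1],[1,1,0.1,1,1],[1,1,0.1,1,1],[1,1,0.1,1,1]]]' --squeeze 40

```text
time_s: 1.1
tool_pos: [0.4006, -0.3812, 0.2562]
tool_rot: [-0.0, 0.801, 0.599, -0.0]
wrist_force: [-0.3, -0.2, 0.7]
opening: 0.998
```

Request:
servo_tool --commands '[[[0.2,1,0,0.15,1],[0.2,1,0,0.15,1],[0.2,1,0,0.15,1],[0.2,1,0,0.15,1],[0.2,1,0,0.15,1],[0.2,1,0,0.15,1],[0.2,1,0,0.15,1],[0.2,1,0,0.15,1],[0.2,1,0,0.15,1],[0.06,1,0,0.1,1]]]'

```text
time_s: 2.1
tool_pos: [0.4467, -0.1314, 0.2561]
tool_rot: [-0.0, 0.754, 0.657, 0.0]
wrist_force: [0.5, -0.8, -0.3]
opening: 0.998
```

Request:
servo_tool --commands '[[[0,1,0,0,1],[0,1,0,0,1],[0,1,0,0,1],[0,1,0,0,1],[0,1,0,0,1],[0,1,0,0,1],[0,1,0,0,1],[0,1,0,0,1],[0,1,0,0,1],[0,1,0,0,1]]]'

```text
time_s: 3.1
tool_pos: [0.4462, 0.1184, 0.2561]
tool_rot: [-0.0, 0.755, 0.656, -0.0]
wrist_force: [0.2, -1.1, 0.0]
opening: 1.002
```

Request:
servo_tool --commands '[[[0,1,0,0,1],[0,1,0,0,1],[0,1,0,0,1],[0,1,0,0,1],[0,1,0,0,1],[0,1,0,0,1],[0,1,0,0,1],[0,0,0,0,1],[0,0,0,0,1],[0,0,0,0,1]]]'

```text
time_s: 4.1
tool_pos: [0.4465, 0.2911, 0.256]
tool_rot: [0.0, 0.755, 0.656, -0.001]
wrist_force: [0.5, -0.7, -0.2]
opening: 1.0
```

Run:
```python
from h import *
f=grab('wrist'); np.save('w.npy',f,allow_pickle=True); cv2.imwrite('pics/w1.png',f['color']); st()
print(f['f'],np.round(f['origin'],3),np.round(f['rotation'],2).tolist())
o=bot.get_obs(); print(np.round(o['qpos'],2)); r=R.from_quat(np.roll(o['tool_rot'],-1)).as_matrix(); print(np.degrees(np.arctan2(r[1,1],r[0,1])))
```

```text
{'time_s': 4.15, 'tool_pos': [0.4467, 0.291, 0.2561], 'tool_rot': [0.0004, 0.755, 0.6557, -0.0005], 'wrist_force': [0.5838, -1.1379, 0.0725], 'opening': 1.0003}
415.5518480468119 [0.456 0.365 0.4  ] [[0.99, -0.14, -0.04], [-0.14, -0.95, -0.29], [0.0, 0.29, -0.96]]
[-0.33  0.46 -0.44  1.8   0.24  0.93 -1.01]
-8.056823174179776
```

View pics/w1.png

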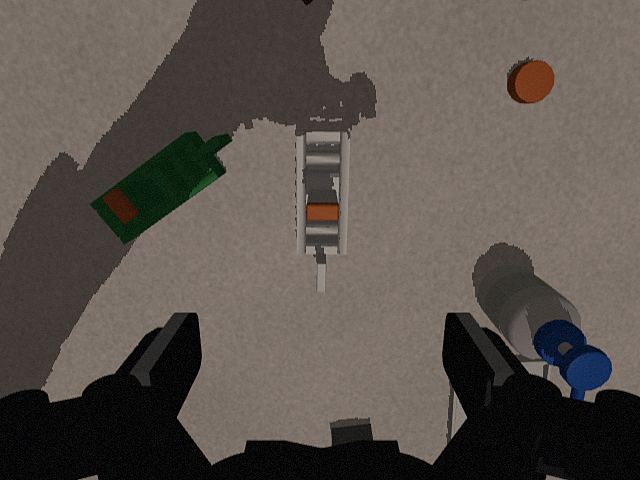

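Wrist view: carrier handle (orange) at (322,212), tab pointing down-image, and the carrier is aligned with the image axes.

Run:
```python
from h import *
f=np.load('w.npy',allow_pickle=True).item()
hsv=cv2.cvtColor(f['color'],cv2.COLOR_BGR2HSV); m=cv2.inRange(hsv,(3,130,100),(18,255,255)); m[:190]=0;m[235:]=0;m[:,:290]=0;m[:,360:]=0
k=max(cv2.findContours(m,0,1)[0],key=cv2.contourArea)
r=cv2.minAreaRect(np.array([onz(f,u,v,.1)[:2]*1000 for u,v in k[:,0]],np.float32));print(r)
for n,z,ps in (('top',.034,[(297,135),(349,135),(347,254),(297,254)]),('tab',.062,[(317,292),(327,292)])):
    print(n,[np.round(onz(f,u,v,z)[:2]*1000).tolist() for u,v in ps])
```

```text
((446.387939453125, 294.3987731933594), (9.867583274841309, 22.306915283203125), 81.86519622802734)
top [[433.0, 349.0], [477.0, 343.0], [462.0, 236.0], [416.0, 243.0]]
tab [[431.0, 215.0], [439.0, 213.0]]
```

Request:
servo_tool --commands '[[[0,0.12,-1,0,1],[0,0,-1,0,1],[0,0,-1,0,1],[0,0,-1,0,1],[0,0,-1,0,1],[0,0,-1,0,1],[0,0,-1,0,1],[0,0,-0.5,0,1],[0,0,0,0,1],[0,0,0,0,-1]]]'

```text
time_s: 5.15
tool_pos: [0.447, 0.2955, 0.0694]
tool_rot: [0.0, 0.755, 0.656, 0.0]
wrist_force: [-0.2, -0.9, 0.3]
opening: 0.857
```

Request:
servo_tool --commands '[[[0,0,0,0,-1],[0,0,0,0,-1],[0,0,0,0,-1],[0,0,0,0,-1],[0,0,0,0,-1],[0,0,0,0,-1],[0,0,0,0,-1],[0,0,0,0,-1]]]'

```text
time_s: 5.95
tool_pos: [0.4472, 0.2958, 0.0696]
tool_rot: [0.0, 0.755, 0.656, 0.001]
wrist_force: [1.1, -0.8, 6.2]
opening: 0.272
```

Gripped (opening 0.27). Lift, then carry to the station.

Request:
servo_tool --commands '[[[0,0,0.2,0,-1],[0,0,0.6,0,-1],[0,0,1,0,-1],[0,0,1,0,-1],[0,0,1,0,-1],[0,0,0.8,0,-1],[0,0,0.4,0,-1],[0,-0.5,0,0,-1],[0,-1,0,0,-1],[0,-1,0,0,-1]]]' --squeeze 60

```text
time_s: 6.95
tool_pos: [0.4453, 0.2308, 0.1924]
tool_rot: [-0.0, 0.754, 0.657, -0.002]
wrist_force: [-0.3, -0.6, -3.2]
opening: 0.271
```

Request:
servo_tool --commands '[[[0,-1,0,0.1,-1],[0,-1,0,0.1,-1],[0,-1,0,0.1,-1],[0,-1,0,0.1,-1],[0,-1,0,0.06,-1],[0,-1,0,0,-1],[0.3,-1,0,0,-1],[1,-0.8,0,0,-1],[1,-0.5,0,0,-1],[1,-0.3,0,0,-1]]]'

```text
time_s: 7.95
tool_pos: [0.5281, 0.0148, 0.1922]
tool_rot: [-0.001, 0.739, 0.673, -0.002]
wrist_force: [0.4, 0.2, -2.6]
opening: 0.271
```

Request:
servo_tool --commands '[[[1,0,0,0,-1],[1,0,0,0,-1],[0.6,0,0,0,-1],[0.4,0,0,0,-1],[0,0,0,0,-1],[0,0,0,0,-1],[0,0,0,0,-1],[0,0,0,0,-1]]]'

```text
time_s: 8.75
tool_pos: [0.6032, 0.0179, 0.1939]
tool_rot: [-0.0, 0.738, 0.674, -0.0]
wrist_force: [-0.6, -0.5, -2.5]
opening: 0.272
```

Run:
```python
from h import *
f=grab('wrist'); np.save('w.npy',f,allow_pickle=True); cv2.imwrite('pics/w2.png',f['color']); st()
g=grab('scene'); np.save('s.npy',g,allow_pickle=True)
print(np.round(f['origin'],3),np.round(f['rotation'],2).tolist())
```

```text
{'time_s': 8.8, 'tool_pos': [0.6034, 0.018, 0.194], 'tool_rot': [-0.0, 0.7384, 0.6744, -0.0002], 'wrist_force': [0.0134, 0.1367, -2.5322], 'opening': 0.2713}
[0.609 0.092 0.338] [[1.0, -0.09, -0.03], [-0.09, -0.95, -0.29], [0.0, 0.29, -0.96]]
```

View pics/w2.png

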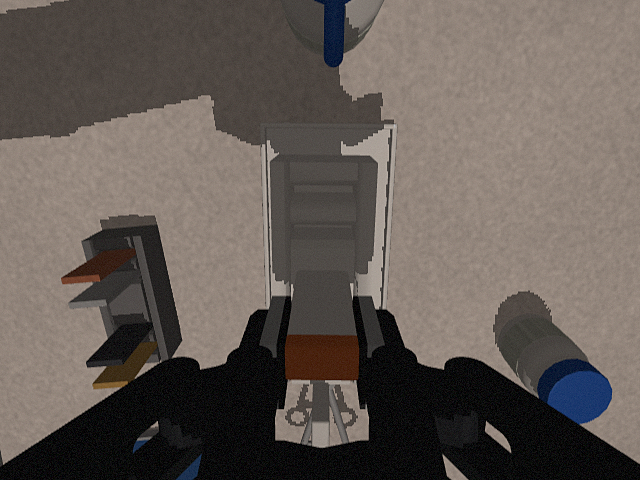

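The wrist view shows the tab over the forceps, with rings at (298,415) and (343,415) and the far rim corners at (265,125) and (396,125). I'll check the lateral offset.

Run:
```python
from h import *
f=np.load('w.npy',allow_pickle=True).item(); a=np.radians(-5.25); o=np.array([.6055,.017])
def s(u,v,z):
    d=onz(f,u,v,z)[:2]-o; return np.round(1000*np.array([d[0]*np.cos(a)+d[1]*np.sin(a),-d[0]*np.sin(a)+d[1]*np.cos(a)]),1)
print('rings',s(298,415,.048),s(343,415,.048)); print('rim',s(265,125,.012),s(396,125,.012))
zb=.194-.0696
for n,z,p in(('handle',.1+zb,[(286,335),(358,335),(286,379),(358,379)]),('block',.034+zb,[(272,160),(375,160)]),('tab',.062+zb,[(312,380),(328,380)])):print(n,[s(u,v,z) for u,v in p])
c=f['color'][330:480,240:400];cv2.imwrite('pics/z2.png',cv2.convertScaleAbs(cv2.resize(c,None,fx=4,fy=4,interpolation=2),alpha=1.6))
```

```text
rings [ -23.2 -167.2] [  14.5 -167.3]
rim [-46.2  66. ] [53. 66.]
handle [array([-14.5,   9.4]), array([7.6, 9.4]), array([-14.9,  -6.3]), array([ 8. , -6.3])]
block [array([-24.7,  55.5]), array([19.3, 55.5])]
tab [array([ -7.6, -33.9]), array([ -0.8, -33.9])]
```

View pics/z2.png

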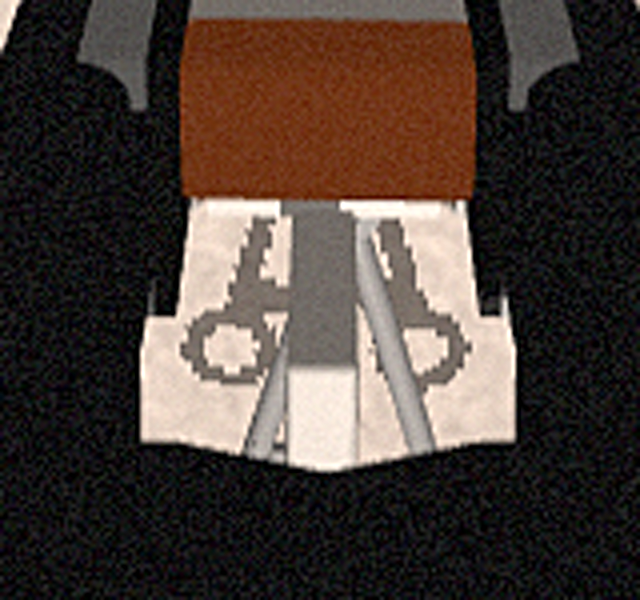

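Run:
```python
from h import *
f=np.load('w.npy',allow_pickle=True).item(); a=np.radians(-5.25); o=np.array([.6055,.017])
def s(fr,u,v,z):
    d=onz(fr,u,v,z)[:2]-o; return np.round(1000*np.array([d[0]*np.cos(a)+d[1]*np.sin(a),-d[0]*np.sin(a)+d[1]*np.cos(a)]),1)
print('shanks',s(f,240+262/4,330+445/4,.051),s(f,240+423/4,330+445/4,.051))
print('tabtop',s(f,240+288/4,330+465/4,.062+.1244),s(f,240+356/4,330+465/4,.062+.1244))
# rim edges: brightness profiles across columns
gr=cv2.cvtColor(f['color'],cv2.COLOR_BGR2GRAY).astype(int)
for r in(140,180,220):print(r,gr[r,255:275],gr[r,378:402])
b=np.load('top0.npy',allow_pickle=True).item(); b['rotation']=R.from_quat(np.roll(b['rotation'],-1)).as_matrix()
gb=cv2.cvtColor(b['color'],cv2.COLOR_BGR2GRAY)
for c in(330,350):print(c,gb[178:190,c],gb[214:230,c])
for c in(330,350):
  for r in (183,219):print(c,r,s(b,c,r,.012))
```

```text
shanks [ -17.1 -191.4] [  17.  -191.5]
tabtop [ -7.9 -68.7] [ -0.2 -68.7]
140 [ 73  72  67  70  72  73  79  78  74  79  58  75 143 135 148  71  78  83
  77  75] [162 162 160 165 163 165 166 164 164 174  68  80  61  56 148 168 160 163
 112 133 135 141 140 141]
180 [131 135 133 129 131 136 106 143 154 161 169  88  46 177 173  96  74  75
  77  77] [168 161 165 161 160 161 162 163 165 145  44  85 164 162 157 147 112 144
 141 138 132 131 130 137]
220 [142 141 143 141 140 135 134 133 131 154 161 171 120  48 172 178  93  80
  77  81] [162 162 159 160 161 166 176  52  50 126 175 159 160 125 136 133 134 136
 137 136 128 131 134 135]
330 [102 102 101 103 100 106 108 103 116 118 118 118] [119 121 118 117 102  83  97 100 101 100 100 100 101  99 100 101]
350 [102 102 104 101 102 104 101 105 104  96 117 119] [120 121 121 120 117 113 103  84 102 101 100 102 101 104 101 101]
330 183 [54.6 41.8]
330 219 [-51.6  31.6]
350 183 [ 60.4 -16.8]
350 219 [-45.9 -26.6]
```

Forceps shanks are symmetric at x≈0 and the carrier sits at about -3 mm, so I'll shift +3 mm and descend watching force.

Request:
servo_tool --commands '[[[0.13,0,-0.6,0,-1],[0,-0.01,-0.8,0,-1],[0,0,-0.8,0,-1],[0,0,-0.6,0,-1],[0,0,-0.4,0,-1],[0,0,0,0,-1],[0,0,-0.2,0,-1],[0,0,-0.2,0,-1],[0,0,-0.2,0,-1],[0,0,0,0,-1]]]'

```text
time_s: 9.85
tool_pos: [0.6069, 0.0176, 0.0983]
tool_rot: [-0.0, 0.738, 0.674, -0.0]
wrist_force: [-0.6, -0.4, -2.3]
opening: 0.268
```

Request:
servo_tool --commands '[[[0,0,-0.2,0,-1],[0,0,-0.2,0,-1],[0,0,0,0,-1],[0,0,0,0,-1]]]'

```text
time_s: 10.25
tool_pos: [0.6071, 0.0178, 0.0886]
tool_rot: [-0.0, 0.738, 0.674, -0.0]
wrist_force: [0.4, -0.7, -2.9]
opening: 0.269
```

Tab is between the jaws with no contact. Lower to the floor.

Request:
servo_tool --commands '[[[0,0,-0.2,0,-1],[0,0,-0.2,0,-1],[0,0,-0.12,0,-1],[0,0,-0.04,0,-1],[0,0,-0.04,0,-1],[0,0,0,0,-1],[0,0,0,0,-1]]]'

```text
time_s: 10.95
tool_pos: [0.6074, 0.0178, 0.0739]
tool_rot: [0.0, 0.738, 0.674, 0.0]
wrist_force: [0.1, -0.3, -1.9]
opening: 0.27
```

Request:
servo_tool --commands '[[[0,0,-0.04,0,-1],[0,0,-0.04,0,-1],[0,0,0,0,-1],[0,0,0,0,-1]]]'

```text
time_s: 11.35
tool_pos: [0.6077, 0.0177, 0.0736]
tool_rot: [0.001, 0.739, 0.674, 0.0]
wrist_force: [-3.0, -0.4, 9.7]
opening: 0.272
```

Request:
servo_tool --commands '[[[0,0,0,0,1],[0,0,0,0,1],[0,0,0,0,1],[0,0,0,0,1],[0,0,0,0,1],[0,0,0.5,0,1],[0,0,1,0,1],[0,0,1,0,1],[0,0,1,0,1],[0,0,0.5,0,1]]]'

```text
time_s: 12.35
tool_pos: [0.6085, 0.0181, 0.1749]
tool_rot: [0.001, 0.738, 0.674, 0.002]
wrist_force: [0.9, -0.7, -0.2]
opening: 1.0
```

Request:
servo_tool --commands '[[[-0.1,-1,0,0,1],[-0.1,-1,0,0,1],[-0.1,-1,0,0,1],[-0.1,-1,0,0,1],[-0.1,-1,0,0,1],[-0.1,-1,0,0,1],[-0.1,-1,0,0,1],[-0.1,-1,0,0,1],[-0.06,-0.8,0,0,1],[0,0,0,0,1]]]'

```text
time_s: 13.35
tool_pos: [0.5846, -0.2066, 0.1715]
tool_rot: [0.0, 0.74, 0.672, -0.001]
wrist_force: [-0.4, -0.0, -0.3]
opening: 1.002
```

Run:
```python
from h import *
f=grab('wrist'); np.save('w.npy',f,allow_pickle=True); st()
t=grab('top'); np.save('t.npy',t,allow_pickle=True)
c=np.vstack([cv2.resize(f['color'],(560,420)),cv2.resize(t['color'][170:230,300:440],(420,180),interpolation=2)[:, :].copy() if False else cv2.resize(t['color'][165:210,300:440],(560,180),interpolation=2)])
cv2.imwrite('pics/w3.png',cv2.convertScaleAbs(c,alpha=1.3))
```

```text
{'time_s': 13.4, 'tool_pos': [0.5851, -0.2038, 0.1716], 'tool_rot': [-0.0002, 0.7395, 0.6731, -0.0004], 'wrist_force': [-0.2669, 0.9123, -0.4707], 'opening': 0.9963}
```

View pics/w3.png

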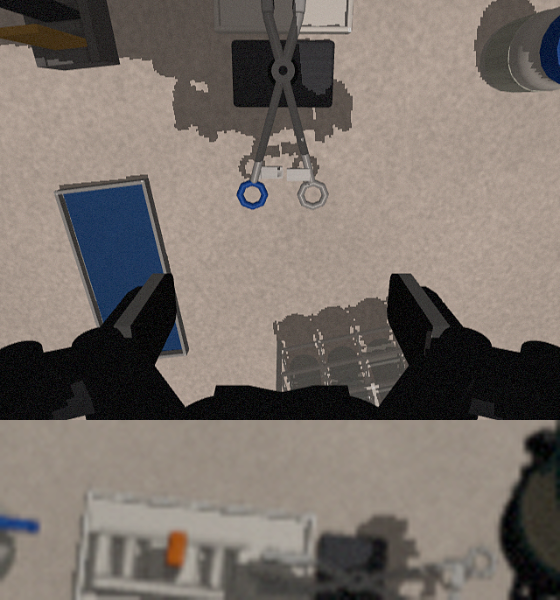

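The wrist view shows the carrier in the tray with the forceps open: blue ring at (288,222) and steel ring at (357,222) in full-size pixels.

Run:
```python
from h import *
f=np.load('w.npy',allow_pickle=True).item()
for p in((288,222),(356.6,222)):print(np.round(onz(f,*p,.0485)*1000,1))
hsv=cv2.cvtColor(f['color'],cv2.COLOR_BGR2HSV); m=cv2.inRange(hsv,(100,120,60),(125,255,255)); m[:190]=0;m[250:]=0;m[:,:260]=0;m[:,310:]=0
y,x=np.nonzero(m);u,v=(x.min()+x.max())/2,(y.min()+y.max())/2;print(u,v,onz(f,u,v,.0485))
m=cv2.inRange(hsv,(100,120,40),(125,255,255)); m[:,:40]=0;m[:,220:]=0
k=max(cv2.findContours(m,0,1)[0],key=cv2.contourArea); print('tray pts',[np.round(onz(f,u,v,.004)[:2]*1000).tolist() for u,v in cv2.approxPolyDP(k,8,True)[:,0]])
```

```text
[ 561.8 -199.9   48.5]
[ 607.1 -204.3   48.5]
288.0 222.0 [ 0.56178178 -0.199867    0.0485    ]
tray pts [[461.0, -193.0], [391.0, -195.0], [395.0, -326.0], [426.0, -295.0], [463.0, -278.0]]
```

Request:
servo_tool --commands '[[[-0.02,0.06,-1,0,1],[0,0,-1,0,1],[0,0,-1,0,1],[0,0,-1,0,1],[0,0,-1,0,1],[0,0,-0.6,0,1],[0,0,-0.38,0,1],[0,0,0,0,1],[0,0,0,0,1]]]'

```text
time_s: 14.35
tool_pos: [0.586, -0.2004, 0.0231]
tool_rot: [0.0, 0.738, 0.674, 0.0]
wrist_force: [0.2, 0.3, -0.1]
opening: 1.001
```

Request:
servo_tool --commands '[[[0,0,0,0,0.6],[0,0,0,0,0.5],[0,0,0,0,0.4],[0,0,0,0,0.3],[0,0,0,0,0.25],[0,0,0,0,0.2],[0,0,0,0,0.2],[0,0,0,0,0.2],[0,0,0,0,0.2]]]' --squeeze 25

```text
time_s: 15.25
tool_pos: [0.5854, -0.2013, 0.0224]
tool_rot: [0.0, 0.739, 0.674, -0.0]
wrist_force: [0.9, -3.2, 2.0]
opening: 0.601
```

Request:
servo_tool --commands '[[[0,0,0,0,1],[0,0,0,0,1],[0,0,0,0,1],[0,0,0,0,1],[0,0,0,0,1],[0,0,0,0,1],[0,0,1,0,1],[0,0,1,0,1],[0,0,1,0,1],[0,0,1,0,1]]]'

```text
time_s: 16.25
tool_pos: [0.5851, -0.2006, 0.1232]
tool_rot: [-0.0, 0.738, 0.674, -0.0]
wrist_force: [0.6, -0.2, -0.2]
opening: 1.001
```

Request:
servo_tool --commands '[[[0,0,1,0,1],[0,0,1,0,1],[0,0,0,0,1],[0,0,0,0,1]]]'

```text
time_s: 16.65
tool_pos: [0.5852, -0.2008, 0.1726]
tool_rot: [0.0, 0.739, 0.674, 0.0]
wrist_force: [-0.2, 0.3, -0.5]
opening: 1.002
```

Run:
```python
from h import *
f=grab('wrist'); np.save('w.npy',f,allow_pickle=True); st()
t=grab('top'); np.save('t.npy',t,allow_pickle=True)
c=np.hstack([cv2.resize(f['color'][0:260,200:420],(440,520),interpolation=2),cv2.resize(t['color'][240:300,330:380],(360,520),interpolation=2)])
cv2.imwrite('pics/w4.png',cv2.convertScaleAbs(c,alpha=1.3))
```

```text
{'time_s': 16.7, 'tool_pos': [0.5846, -0.2008, 0.1717], 'tool_rot': [-0.0004, 0.7385, 0.6742, -0.0004], 'wrist_force': [-0.0261, -0.4813, -0.862], 'opening': 0.9971}
```

View pics/w4.png

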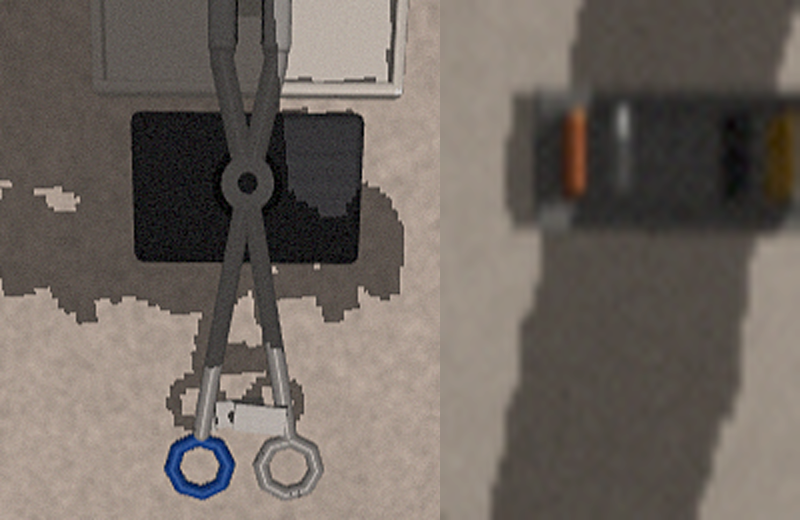

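Forceps locked at about 30 mm with the tab gripped. Next, the coupons: look over the rack.

Request:
servo_tool --commands '[[[-0.8,0.8,0.2,0.1,1],[-0.8,0.9,0.2,0.1,1],[-0.8,0.9,0.2,0.1,1],[-0.8,0.9,0.2,0.1,1],[-0.8,0.9,0.2,0.1,1],[-0.8,0.9,0.1,0.1,1],[-0.6,0.8,0,0.05,1],[-0.35,0.4,0,0.05,1],[0,0,0,0,1],[0,0,0,0,1]]]'

```text
time_s: 17.75
tool_pos: [0.4421, -0.039, 0.1996]
tool_rot: [0.0, 0.713, 0.701, -0.0]
wrist_force: [-0.3, 0.2, -0.3]
opening: 0.999
```

Run:
```python
from h import *
f=grab('wrist'); np.save('w.npy',f,allow_pickle=True); st()
cv2.imwrite('pics/w5.png',cv2.convertScaleAbs(cv2.resize(f['color'][100:300,220:420],(800,600) if 0 else (600,600),interpolation=2),alpha=1.6))
```

```text
{'time_s': 17.8, 'tool_pos': [0.4423, -0.0392, 0.1995], 'tool_rot': [0.0002, 0.7138, 0.7004, 0.0001], 'wrist_force': [-0.1234, 0.0148, -0.8238], 'opening': 0.9989}
```

View pics/w5.png

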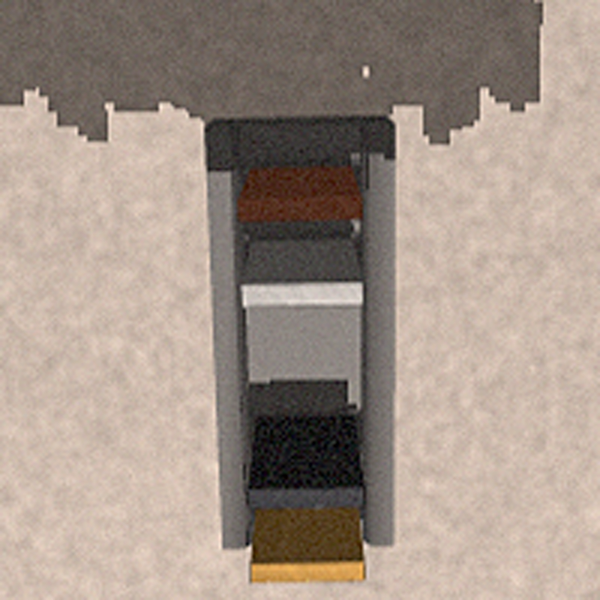

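Coupons in view: copper top at crop (300,207), silver (302,294), dark (305,497), brass (307,570). Turning these into positions.

Run:
```python
from h import *
f=np.load('w.npy',allow_pickle=True).item()
for n,r0,r1,c0,c1 in(('cu',195,220,238,361),('si',282,305,241,363),('dk',487,507,247,363),('br',560,580,249,364)):
    g=lambda c,r:onz(f,220+c/3,100+r/3,.082)[:2]*1000
    print(n,np.round(g((c0+c1)/2,(r0+r1)/2),1),'w',np.round(np.linalg.norm(g(c1,r0)-g(c0,r0)),1),'t',np.round(np.linalg.norm(g(c0,r1)-g(c0,r0)),1))
```

```text
cu [440.8   1.5] w 25.6 t 5.2
si [441.  -16.7] w 25.9 t 5.0
dk [440.7 -62.9] w 25.9 t 4.8
br [440.7 -80.6] w 26.1 t 4.9
```

Request:
servo_tool --commands '[[[0.8,0.3,0,-0.1,1],[0.9,0.3,0,-0.1,1],[0.9,0.3,0,-0.1,1],[0.9,0.3,0,-0.1,1],[0.9,0.3,0,-0.1,1],[0.9,0.3,0,-0.1,1],[0.8,0.3,0,-0.1,1],[0.4,0.15,0,0,1],[0,0,0,0,1],[0,0,0,0,1]]]'

```text
time_s: 18.8
tool_pos: [0.6032, 0.0171, 0.1993]
tool_rot: [-0.0, 0.739, 0.674, -0.001]
wrist_force: [-1.1, 0.0, -1.1]
opening: 0.998
```

Run:
```python
from h import *
f=grab('wrist'); np.save('w.npy',f,allow_pickle=True); st()
cv2.imwrite('pics/w6.png',cv2.convertScaleAbs(cv2.resize(f['color'][100:300,220:420],(600,600),interpolation=2),alpha=1.4))
```

```text
{'time_s': 18.85, 'tool_pos': [0.603, 0.017, 0.1995], 'tool_rot': [-0.0002, 0.7387, 0.674, -0.0008], 'wrist_force': [-0.8645, -0.014, -0.4614], 'opening': 1.0016}
```

View pics/w6.png

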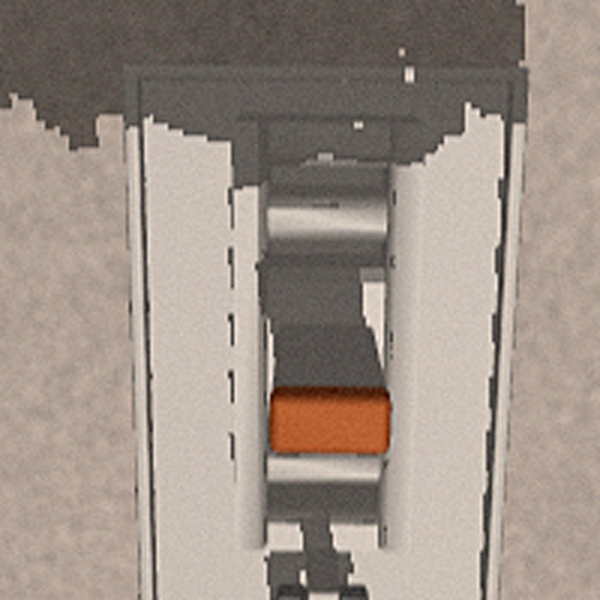

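Run:
```python
from h import *
f=np.load('w.npy',allow_pickle=True).item()
g=lambda c,r,z:np.round(onz(f,220+c/3,100+r/3,z)[:2]*1000,1)
print('handle',g(330,421,.104),[g(c,r,.104) for c,r in((271,391),(388,391),(390,453),(271,453))])
print('bar+32',g(327,222,.038),'bar-32',g(325,469,.038))
print('block edges',g(236,300,.038),g(414,300,.038),g(248,530,.038),g(402,530,.038))
print('tab',g(322,592,.066))
hsv=cv2.cvtColor(f['color'],cv2.COLOR_BGR2HSV); m=cv2.inRange(hsv,(3,130,80),(18,255,255)); m[:200]=0;m[270:]=0;m[:,:290]=0;m[:,370:]=0
k=max(cv2.findContours(m,0,1)[0],key=cv2.contourArea)
print(cv2.minAreaRect(np.array([onz(f,u,v,.104)[:2]*1000 for u,v in k[:,0]],np.float32)))
```

```text
handle [607.1  17.3] [array([596. ,  24.6]), array([619.2,  22.5]), array([618.6,   9.4]), array([594.7,  11.6])]
bar+32 [610.3  47.7] bar-32 [604.2 -15.9]
block edges [586.1  30.5] [630.2  26.4] [582.5 -30.9] [622.9 -34.7]
tab [601.1 -37.5]
((606.8221435546875, 16.861042022705078), (11.360392570495605, 23.639245986938477), 84.68113708496094)
```

Carrier at (607, 16.6), yaw -5.35°. Slot centres: +41 (610.8,57.4), +23 (609.1,39.5), -23 (604.9,-6.3), -41 (603.2,-24.2). Start with brass.

Request:
servo_tool --commands '[[[-0.5,-0.3,0,0.1,1],[-0.9,-0.55,0,0.1,1],[-0.9,-0.55,0,0.1,1],[-0.9,-0.55,0,0.1,1],[-0.9,-0.55,0,0.1,1],[-0.9,-0.55,0,0.1,1],[-0.9,-0.55,0,0.15,1],[-0.5,-0.3,0,0.15,1],[-0.1,0,0,0,1],[0,0,0,0,1]]]' --squeeze 40

```text
time_s: 19.85
tool_pos: [0.4413, -0.0797, 0.2002]
tool_rot: [0.0, 0.706, 0.708, 0.0]
wrist_force: [0.5, 0.1, -0.3]
opening: 1.001
```

Request:
servo_tool --commands '[[[0,0,-0.8,0,1],[0,0,-1,0,1],[0,0,-1,0,1],[0,0,-1,0,1],[0,0,-0.5,0,1],[0,0,0,0,1],[0,0,0,0,1]]]'

```text
time_s: 20.55
tool_pos: [0.4424, -0.0788, 0.0925]
tool_rot: [0.0, 0.706, 0.709, 0.0]
wrist_force: [0.3, -0.0, 0.1]
opening: 0.996
```

Request:
servo_tool --commands '[[[-0.04,-0.07,-0.8,0,1],[0,0,-0.8,0,1],[0,0,0,0,1],[0,0,0,0,-0.2],[0,0,0,0,-1],[0,0,0,0,-1],[0,0,0,0,-1],[0,0,0,0,-1],[0,0,0,0,-1]]]'

```text
time_s: 21.45
tool_pos: [0.4409, -0.0813, 0.053]
tool_rot: [0.001, 0.706, 0.708, 0.0]
wrist_force: [0.2, 0.4, 7.4]
opening: 0.292
```

Request:
servo_tool --commands '[[[0,0,0.4,0,-1],[0,0,0.8,0,-1],[0,0,1,0,-1],[0,0,1,0,-1],[0,0,1,0,-1],[0,0,0.6,0,-1],[0.4,0.1,0,-0.1,-1],[0.9,0.3,0,-0.1,-1],[0.9,0.3,0,-0.1,-1],[0.9,0.3,0,-0.1,-1]]]'

```text
time_s: 22.45
tool_pos: [0.5189, -0.0558, 0.1716]
tool_rot: [-0.0, 0.721, 0.693, -0.0]
wrist_force: [-0.0, -0.8, -1.0]
opening: 0.291
```

Request:
servo_tool --commands '[[[0.9,0.3,0,-0.1,-1],[0.9,0.3,0,-0.1,-1],[0.9,0.3,0,-0.1,-1],[0.5,0.25,0,-0.1,-1],[0.2,0.1,0,-0.1,-1],[0,0,0,0,-1],[0,0,0,0,-1],[0,0,0,0,-1],[0,0,0,0,-1]]]'

```text
time_s: 23.35
tool_pos: [0.6024, -0.0256, 0.1724]
tool_rot: [0.0, 0.739, 0.674, -0.0]
wrist_force: [-0.7, 0.2, -1.2]
opening: 0.297
```

Request:
servo_tool --commands '[[[0.03,0.02,-0.6,0,-1],[0,0,-0.9,0,-1],[0,0,-0.9,0,-1],[0,0,-0.6,0,-1],[0,0,-0.3,0,-1],[0,0,0,0,-1],[0,0,0,0,-1]]]'

```text
time_s: 24.05
tool_pos: [0.6042, -0.0243, 0.0902]
tool_rot: [0.0, 0.738, 0.674, 0.0]
wrist_force: [0.5, 1.0, 0.4]
opening: 0.292
```

Request:
servo_tool --commands '[[[0,0,-0.2,0,-1],[0,0,-0.2,0,-1],[0,0,-0.2,0,-1],[0,0,0,0,-1]]]'

```text
time_s: 24.45
tool_pos: [0.6032, -0.0246, 0.0741]
tool_rot: [-0.0, 0.738, 0.674, -0.001]
wrist_force: [-0.1, 0.3, -1.3]
opening: 0.292
```

Entered the slot freely (9 mm in, no force). Continue home.

Request:
servo_tool --commands '[[[0,0,-0.2,0,-1],[0,0,-0.2,0,-1],[0,0,-0.16,0,-1],[0,0,-0.08,0,-1],[0,0,-0.06,0,-1],[0,0,-0.04,0,-1],[0,0,0,0,-1]]]'

```text
time_s: 25.15
tool_pos: [0.6037, -0.0245, 0.057]
tool_rot: [0.0, 0.738, 0.674, -0.0]
wrist_force: [-1.6, -0.4, 4.7]
opening: 0.294
```

Request:
servo_tool --commands '[[[0,0,0,0,1],[0,0,0,0,1],[0,0,0,0,1],[0,0,0,0,1],[0,0,0.6,0,1],[0,0,1,0,1],[0,0,1,0,1],[0,0,1,0,1],[0,0,0.9,0,1],[-0.5,-0.1,0,0.1,1]]]'

```text
time_s: 26.15
tool_pos: [0.595, -0.026, 0.1734]
tool_rot: [0.003, 0.735, 0.678, 0.004]
wrist_force: [0.1, 0.5, 1.1]
opening: 1.001
```

Request:
servo_tool --commands '[[[-0.9,-0.2,0,0.1,1],[-0.9,-0.2,0,0.1,1],[-0.9,-0.2,0,0.1,1],[-0.9,-0.2,0,0.1,1],[-0.9,-0.2,0,0.1,1],[-0.9,-0.2,0,0.1,1],[-0.5,-0.26,0,0.1,1],[-0.1,0,0,0.1,1],[0,0,0,0,1],[0,0,0,0,1]]]'

```text
time_s: 27.15
tool_pos: [0.4428, -0.0632, 0.1691]
tool_rot: [0.001, 0.706, 0.708, 0.001]
wrist_force: [0.1, 0.2, -0.3]
opening: 1.0
```

Request:
servo_tool --commands '[[[0,0,-0.8,0,1],[0,0,-1,0,1],[0,0,-0.8,0,1],[0,0,-0.4,0,1],[0,0,0,0,1],[0,0,0,0,1]]]'

```text
time_s: 27.75
tool_pos: [0.4419, -0.0632, 0.0941]
tool_rot: [0.0, 0.706, 0.708, 0.0]
wrist_force: [0.4, -0.4, -0.8]
opening: 1.0
```

Request:
servo_tool --commands '[[[-0.05,0,-0.8,0,1],[0,0,-0.8,0,1],[0,0,-0.04,0,1],[0,0,0,0,-0.2],[0,0,0,0,-1],[0,0,0,0,-1],[0,0,0,0,-1],[0,0,0,0,-1],[0,0,0,0,-1]]]'

```text
time_s: 28.65
tool_pos: [0.4404, -0.0636, 0.0534]
tool_rot: [0.0, 0.706, 0.708, 0.0]
wrist_force: [-1.6, -0.3, 6.5]
opening: 0.292
```

Request:
servo_tool --commands '[[[0,0,0.4,0,-1],[0,0,0.8,0,-1],[0,0,1,0,-1],[0,0,1,0,-1],[0,0,1,0,-1],[0,0,0.6,0,-1],[0.4,0.1,0,-0.1,-1],[0.9,0.3,0,-0.1,-1],[0.9,0.3,0,-0.1,-1],[0.9,0.3,0,-0.1,-1]]]'

```text
time_s: 29.65
tool_pos: [0.5184, -0.0381, 0.1722]
tool_rot: [-0.0, 0.721, 0.693, -0.0]
wrist_force: [-0.2, 0.1, -0.1]
opening: 0.295
```

Request:
servo_tool --commands '[[[0.9,0.3,0,-0.1,-1],[0.9,0.3,0,-0.1,-1],[0.9,0.3,0,-0.1,-1],[0.6,0.25,0,-0.1,-1],[0.2,0.1,0,-0.1,-1],[0,0,0,0,-1],[0,0,0,0,-1],[0,0,0,0,-1],[0,0,0,0,-1]]]'

```text
time_s: 30.55
tool_pos: [0.6044, -0.0078, 0.1729]
tool_rot: [0.0, 0.739, 0.674, -0.0]
wrist_force: [-0.5, -0.8, -0.3]
opening: 0.294
```

Request:
servo_tool --commands '[[[0,0,-0.6,0,-1],[0,0,-0.9,0,-1],[0,0,-0.9,0,-1],[0,0,-0.6,0,-1],[0,0,-0.25,0,-1],[0,0,0,0,-1],[0,0,0,0,-1]]]'

```text
time_s: 31.25
tool_pos: [0.6057, -0.0071, 0.0924]
tool_rot: [0.0, 0.738, 0.674, 0.001]
wrist_force: [-0.0, 0.2, -0.4]
opening: 0.292
```

Request:
servo_tool --commands '[[[-0.02,0,-0.2,0,-1],[0,0,-0.2,0,-1],[0,0,-0.2,0,-1],[0,0,-0.1,0,-1],[0,0,0,0,-1]]]'

```text
time_s: 31.75
tool_pos: [0.6041, -0.0072, 0.0735]
tool_rot: [-0.0, 0.738, 0.674, -0.0]
wrist_force: [0.2, 1.0, 0.3]
opening: 0.292
```

Request:
servo_tool --commands '[[[0,0,-0.2,0,-1],[0,0,-0.2,0,-1],[0,0,-0.16,0,-1],[0,0,-0.08,0,-1],[0,0,-0.04,0,-1],[0,0,0,0,-1]]]'

```text
time_s: 32.35
tool_pos: [0.6043, -0.0072, 0.0575]
tool_rot: [-0.0, 0.738, 0.674, -0.0]
wrist_force: [-1.1, -0.4, 3.6]
opening: 0.292
```

Request:
servo_tool --commands '[[[0,0,0,0,1],[0,0,0,0,1],[0,0,0,0,1],[0,0,0,0,1],[0,0,0.6,0,1],[0,0,1,0,1],[0,0,1,0,1],[0,0,1,0,1],[0,0,0.9,0,1],[-0.5,-0.01,0,0.1,1]]]'

```text
time_s: 33.35
tool_pos: [0.5957, -0.0068, 0.1741]
tool_rot: [0.003, 0.735, 0.678, 0.004]
wrist_force: [0.0, 1.2, 0.4]
opening: 0.998
```

Request:
servo_tool --commands '[[[-0.9,-0.05,0,0.1,1],[-0.9,-0.05,0,0.1,1],[-0.9,-0.05,0,0.1,1],[-0.9,-0.05,0,0.1,1],[-0.9,-0.05,0,0.1,1],[-0.9,-0.05,0,0.1,1],[-0.53,-0.08,0,0.1,1],[-0.1,-0.03,0,0.1,1],[0,0,0,0,1],[0,0,0,0,1]]]'

```text
time_s: 34.35
tool_pos: [0.4426, -0.0176, 0.1701]
tool_rot: [0.001, 0.706, 0.708, 0.001]
wrist_force: [1.0, 0.2, 0.2]
opening: 1.004
```

Request:
servo_tool --commands '[[[0,0,-0.8,0,1],[0,0,-1,0,1],[0,0,-0.8,0,1],[0,0,-0.4,0,1],[0,0,0,0,1],[0,0,0,0,1]]]'

```text
time_s: 34.95
tool_pos: [0.4419, -0.0175, 0.0949]
tool_rot: [0.0, 0.706, 0.708, 0.0]
wrist_force: [0.0, 0.8, 0.4]
opening: 0.999
```

Request:
servo_tool --commands '[[[-0.04,0,-0.8,0,1],[0,0,-0.8,0,1],[0,0,-0.06,0,1],[0,0,0,0,-0.2],[0,0,0,0,-1],[0,0,0,0,-1],[0,0,0,0,-1],[0,0,0,0,-1],[0,0,0,0,-1]]]'

```text
time_s: 35.85
tool_pos: [0.4407, -0.0178, 0.0537]
tool_rot: [0.0, 0.706, 0.708, 0.0]
wrist_force: [-0.4, 0.2, 6.7]
opening: 0.293
```

Request:
servo_tool --commands '[[[0,0,0.4,0,-1],[0,0,0.8,0,-1],[0,0,1,0,-1],[0,0,1,0,-1],[0,0,1,0,-1],[0,0,0.6,0,-1],[0.4,0.1,0,-0.1,-1],[0.9,0.3,0,-0.1,-1],[0.9,0.3,0,-0.1,-1],[0.9,0.3,0,-0.1,-1]]]'

```text
time_s: 36.85
tool_pos: [0.5187, 0.0076, 0.1724]
tool_rot: [-0.0, 0.721, 0.693, -0.0]
wrist_force: [-0.1, 0.8, -0.3]
opening: 0.297
```

Request:
servo_tool --commands '[[[0.9,0.3,0,-0.1,-1],[0.9,0.3,0,-0.1,-1],[0.9,0.3,0,-0.1,-1],[0.7,0.25,0,-0.1,-1],[0.25,0.1,0,-0.1,-1],[0,0,0,0,-1],[0,0,0,0,-1],[0,0,0,0,-1],[0,0,0,0,-1]]]'

```text
time_s: 37.75
tool_pos: [0.6083, 0.038, 0.1731]
tool_rot: [0.0, 0.739, 0.674, -0.0]
wrist_force: [0.1, -0.9, -1.1]
opening: 0.291
```

Request:
servo_tool --commands '[[[0,0,-0.6,0,-1],[0,0,-0.9,0,-1],[0,0,-0.9,0,-1],[0,0,-0.6,0,-1],[0,0,-0.25,0,-1],[0,0,0,0,-1],[0,0,0,0,-1]]]'

```text
time_s: 38.45
tool_pos: [0.6095, 0.0388, 0.0924]
tool_rot: [0.0, 0.738, 0.674, 0.001]
wrist_force: [0.1, -0.6, -0.3]
opening: 0.292
```

Request:
servo_tool --commands '[[[0,-0.02,-0.2,0,-1],[0,0,-0.2,0,-1],[0,0,-0.2,0,-1],[0,0,-0.1,0,-1],[0,0,0,0,-1]]]'

```text
time_s: 38.95
tool_pos: [0.6086, 0.038, 0.0738]
tool_rot: [-0.0, 0.738, 0.674, -0.0]
wrist_force: [0.3, 0.4, -0.2]
opening: 0.297
```

Request:
servo_tool --commands '[[[0,0,-0.2,0,-1],[0,0,-0.2,0,-1],[0,0,-0.16,0,-1],[0,0,-0.08,0,-1],[0,0,-0.04,0,-1],[0,0,0,0,-1]]]'

```text
time_s: 39.55
tool_pos: [0.6088, 0.0381, 0.0578]
tool_rot: [0.0, 0.738, 0.674, -0.0]
wrist_force: [-1.3, 1.0, 3.8]
opening: 0.292
```

Request:
servo_tool --commands '[[[0,0,0,0,1],[0,0,0,0,1],[0,0,0,0,1],[0,0,0,0,1],[0,0,0.6,0,1],[0,0,1,0,1],[0,0,1,0,1],[0,0,1,0,1],[0,0,0.9,0,1],[-0.5,-0.1,0,0.1,1]]]'

```text
time_s: 40.55
tool_pos: [0.6002, 0.0367, 0.1745]
tool_rot: [0.003, 0.735, 0.678, 0.004]
wrist_force: [-0.4, -0.5, 0.5]
opening: 0.999
```

Request:
servo_tool --commands '[[[-0.9,-0.2,0,0.1,1],[-0.9,-0.2,0,0.1,1],[-0.9,-0.2,0,0.1,1],[-0.9,-0.2,0,0.1,1],[-0.9,-0.2,0,0.1,1],[-0.9,-0.2,0,0.1,1],[-0.7,-0.2,0,0.1,1],[-0.15,-0.03,0,0.1,1],[0,0,0,0,1],[0,0,0,0,1]]]'

```text
time_s: 41.55
tool_pos: [0.4418, 0.0002, 0.1704]
tool_rot: [0.001, 0.706, 0.708, 0.001]
wrist_force: [0.2, 1.0, 0.5]
opening: 1.0
```

Request:
servo_tool --commands '[[[0,0,-0.8,0,1],[0,0,-1,0,1],[0,0,-0.8,0,1],[0,0,-0.4,0,1],[0,0,0,0,1],[0,0,0,0,1]]]'

```text
time_s: 42.15
tool_pos: [0.441, 0.0002, 0.0951]
tool_rot: [0.0, 0.706, 0.708, 0.0]
wrist_force: [-0.1, 0.9, 0.2]
opening: 1.002
```

Request:
servo_tool --commands '[[[0,0.04,-0.8,0,1],[0,0,-0.8,0,1],[0,0,-0.06,0,1],[0,0,0,0,-0.2],[0,0,0,0,-1],[0,0,0,0,-1],[0,0,0,0,-1],[0,0,0,0,-1],[0,0,0,0,-1]]]'

```text
time_s: 43.05
tool_pos: [0.4406, 0.0007, 0.0539]
tool_rot: [0.0, 0.706, 0.708, 0.0]
wrist_force: [0.4, -0.1, 6.4]
opening: 0.29
```

Request:
servo_tool --commands '[[[0,0,0.4,0,-1],[0,0,0.8,0,-1],[0,0,1,0,-1],[0,0,1,0,-1],[0,0,1,0,-1],[0,0,0.6,0,-1],[0.4,0.1,0,-0.1,-1],[0.9,0.3,0,-0.1,-1],[0.9,0.3,0,-0.1,-1],[0.9,0.3,0,-0.1,-1]]]'

```text
time_s: 44.05
tool_pos: [0.5187, 0.026, 0.1726]
tool_rot: [-0.0, 0.721, 0.693, -0.0]
wrist_force: [0.0, -0.3, -0.9]
opening: 0.296
```

Request:
servo_tool --commands '[[[0.9,0.3,0,-0.1,-1],[0.9,0.3,0,-0.1,-1],[0.9,0.3,0,-0.1,-1],[0.75,0.25,0,-0.1,-1],[0.28,0.1,0,-0.1,-1],[0,0,0,0,-1],[0,0,0,0,-1],[0,0,0,0,-1],[0,0,0,0,-1]]]'

```text
time_s: 44.95
tool_pos: [0.6103, 0.0565, 0.1734]
tool_rot: [0.0, 0.739, 0.674, -0.0]
wrist_force: [0.5, -0.4, -0.6]
opening: 0.296
```

Request:
servo_tool --commands '[[[0,0,-0.6,0,-1],[0,0,-0.9,0,-1],[0,0,-0.9,0,-1],[0,0,-0.6,0,-1],[0,0,-0.25,0,-1],[0,0,0,0,-1],[0,0,0,0,-1]]]'

```text
time_s: 45.65
tool_pos: [0.6115, 0.0573, 0.0926]
tool_rot: [0.0, 0.738, 0.674, 0.001]
wrist_force: [1.0, -0.3, -1.2]
opening: 0.295
```

Request:
servo_tool --commands '[[[0,-0.02,-0.2,0,-1],[0,0,-0.2,0,-1],[0,0,-0.2,0,-1],[0,0,-0.1,0,-1],[0,0,0,0,-1]]]'

```text
time_s: 46.15
tool_pos: [0.6106, 0.0565, 0.074]
tool_rot: [-0.0, 0.738, 0.674, -0.0]
wrist_force: [-0.4, 0.2, -0.4]
opening: 0.293
```

Request:
servo_tool --commands '[[[0,0,-0.2,0,-1],[0,0,-0.2,0,-1],[0,0,-0.16,0,-1],[0,0,-0.08,0,-1],[0,0,-0.04,0,-1],[0,0,0,0,-1]]]'

```text
time_s: 46.75
tool_pos: [0.6108, 0.0565, 0.058]
tool_rot: [0.0, 0.738, 0.674, -0.0]
wrist_force: [-1.8, -1.3, 3.8]
opening: 0.293
```

Request:
servo_tool --commands '[[[0,0,0,0,1],[0,0,0,0,1],[0,0,0,0,1],[0,0,0,0,1],[0,0,0.6,0,1],[0,0,1,0,1],[0,0,1,0,1],[0,0,1,0,1],[0,-0.5,1,0,1],[0,-1,0.8,0,1]]]'

```text
time_s: 47.75
tool_pos: [0.6115, 0.0219, 0.1956]
tool_rot: [0.0, 0.737, 0.676, 0.002]
wrist_force: [0.5, -0.3, -0.4]
opening: 0.998
```

Run:
```python
from h import *
f=grab('wrist'); st(); g=grab('scene'); t=grab('top'); np.save('w.npy',f,allow_pickle=True); np.save('t.npy',t,allow_pickle=True)
c=np.hstack([cv2.resize(f['color'][80:400,200:440],(450,600)),cv2.resize(g['color'][200:340,210:370],(350,306),interpolation=2)[:600] if 0 else np.vstack([cv2.resize(g['color'][210:340,210:370],(350,284),interpolation=2),cv2.resize(t['color'][150:300,270:490],(350,316),interpolation=2)])])
cv2.imwrite('pics/w7.png',cv2.convertScaleAbs(c,alpha=1.4))
```

```text
{'time_s': 47.8, 'tool_pos': [0.6134, 0.0139, 0.1981], 'tool_rot': [0.0037, 0.7396, 0.673, 0.0013], 'wrist_force': [0.9504, -3.8108, 1.4964], 'opening': 1.0023}
```

View pics/w7.png

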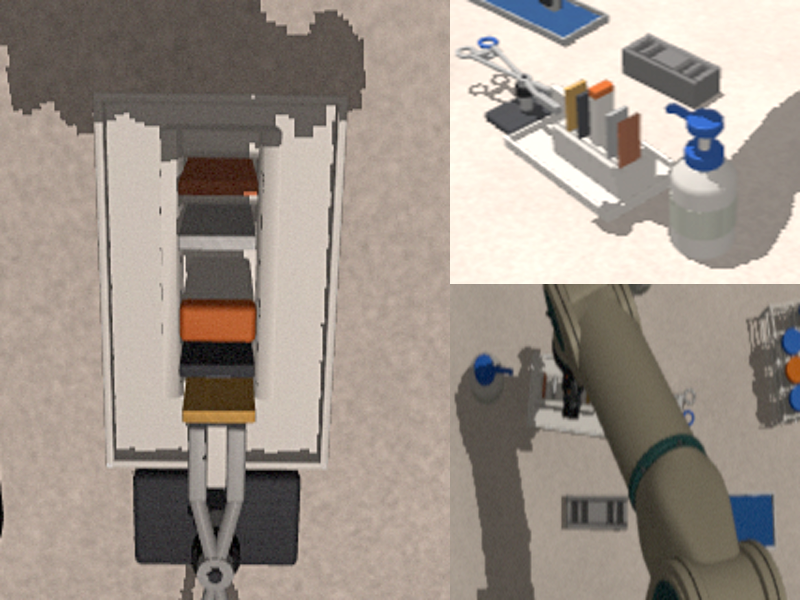

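All four coupons sit level in the carrier and the forceps are still locked. Now the pump at (618.6, 161.3).

Request:
servo_tool --commands '[[[0,0.5,0,0,-1],[0,0.9,0,0,-1],[0.1,0.9,0,0,-1],[0.1,0.9,0,0,-1],[0,0.9,0,0,-1],[0,0.9,0,0,-1],[0,0.6,0,0,-1],[0,0.3,0,0,-1],[0,0,0,0,-1],[0,0,0,0,-1]]]'

```text
time_s: 48.9
tool_pos: [0.616, 0.1655, 0.1923]
tool_rot: [0.0, 0.739, 0.674, -0.001]
wrist_force: [-0.7, -0.7, -0.0]
opening: -0.0
```

Request:
servo_tool --commands '[[[0,0,-0.5,0,-1],[0,0,-0.5,0,-1],[0,0,-0.5,0,-1],[0,0,-0.4,0,-1],[0,0,0,0,-1],[0,0,0,0,-1]]]'

```text
time_s: 49.5
tool_pos: [0.6159, 0.1665, 0.1447]
tool_rot: [-0.0, 0.738, 0.674, -0.0]
wrist_force: [-0.5, 0.7, 0.7]
opening: -0.004
```

Request:
servo_tool --commands '[[[0.1,-0.2,0,0,-1],[0,0,0,0,-1],[0,0,-0.2,0,-1],[0,0,-0.2,0,-1],[0,0,-0.2,0,-1],[0,0,-0.1,0,-1],[0,0,-0.05,0,-1],[0,0,0,0,-1],[0,0,0,0,-1]]]'

```text
time_s: 50.4
tool_pos: [0.6195, 0.1613, 0.1271]
tool_rot: [0.001, 0.739, 0.674, 0.001]
wrist_force: [-0.0, -1.4, 7.8]
opening: 0.001
```

Request:
servo_tool --commands '[[[0,0,-0.05,0,-1],[0,0,-0.05,0,-1],[0,0,0,0,-1],[0,0,0,0,-1]]]'

```text
time_s: 50.8
tool_pos: [0.6195, 0.1613, 0.126]
tool_rot: [0.001, 0.739, 0.674, 0.001]
wrist_force: [-2.0, -2.7, 15.2]
opening: -0.001
```

Stop reached (15 N). Let it up and go above the blue ring.

Request:
servo_tool --commands '[[[0,0,0.4,0,-1],[0,0,0.8,0,-1],[0,0,1,0,-1],[0,0,0.8,0,-1],[-0.1,-0.6,0,0,-1],[-0.2,-1,0,0,-1],[-0.2,-1,0,0,-1],[-0.2,-1,0,0,-1],[-0.2,-1,0,0,-1],[-0.2,-1,0,0,-1]]]'

```text
time_s: 51.8
tool_pos: [0.5894, 0.0193, 0.1972]
tool_rot: [-0.001, 0.739, 0.674, -0.001]
wrist_force: [1.4, -0.1, 0.8]
opening: 0.002
```

Request:
servo_tool --commands '[[[-0.2,-1,0,0,-1],[-0.2,-1,0,0,-1],[-0.2,-1,0,0,-1],[-0.2,-1,0,0,-1],[-0.2,-1,0,0,-1],[0,-1,0,0,-1],[0,-1,0,0,-1],[0,-1,0,0,-1],[0,-0.7,0,0,-1],[0,-0.3,0,0,-1]]]'

```text
time_s: 52.8
tool_pos: [0.5646, -0.2061, 0.1976]
tool_rot: [-0.001, 0.74, 0.673, -0.001]
wrist_force: [-0.4, 0.0, -0.1]
opening: 0.002
```

Request:
servo_tool --commands '[[[0,0,-0.5,0,-1],[0,0,-0.4,0,-1],[0,0,0,0,-1],[0,0,0,0,-1]]]'

```text
time_s: 53.2
tool_pos: [0.5659, -0.202, 0.1757]
tool_rot: [-0.001, 0.738, 0.675, -0.0]
wrist_force: [0.3, 0.2, -0.2]
opening: -0.001
```

Run:
```python
from h import *
f=grab('wrist'); np.save('w.npy',f,allow_pickle=True); st(); g=grab('scene')
c=np.hstack([cv2.resize(f['color'],(560,420)),cv2.resize(g['color'][200:340,300:380],(240,420),interpolation=2)])
cv2.imwrite('pics/w8.png',cv2.convertScaleAbs(c,alpha=1.4))
hsv=cv2.cvtColor(f['color'],cv2.COLOR_BGR2HSV); m=cv2.inRange(hsv,(100,120,60),(125,255,255)); m[:190]=0;m[270:]=0;m[:,:275]=0;m[:,340:]=0
y,x=np.nonzero(m);print(x.min(),x.max(),y.min(),y.max());u,v=(x.min()+x.max())/2,(y.min()+y.max())/2;print(u,v,onz(f,u,v,.0485))
```

```text
{'time_s': 53.25, 'tool_pos': [0.5662, -0.2023, 0.1762], 'tool_rot': [-0.0002, 0.7379, 0.6749, 0.0002], 'wrist_force': [0.0725, -0.3717, -0.2136], 'opening': 0.0031}
311 339 212 244
325.0 228.0 [ 0.56706634 -0.20238033  0.0485    ]
```

View pics/w8.png

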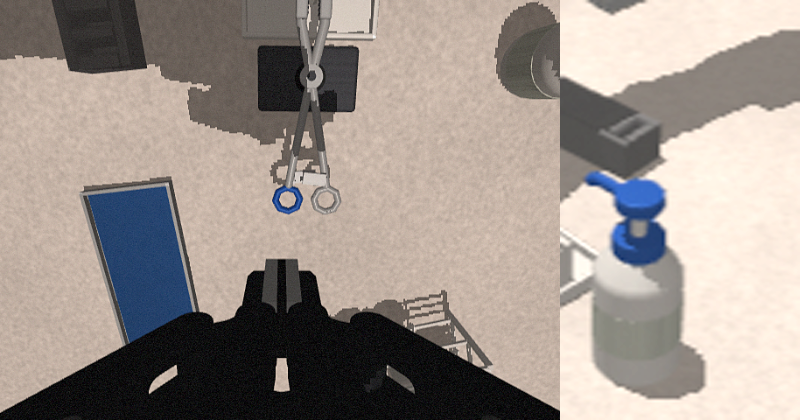

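Pump is up and the forceps are locked, with the blue ring at (329,228), about (569,-202). Press it.

Request:
servo_tool --commands '[[[0.06,0,-1,0,-1],[0,0,-1,0,-1],[0,0,-1,0,-1],[0,0,-1,0,-1],[0,0,-0.6,0,-1],[0,0,-0.2,0,-1],[0,0,0,0,-1],[0,0,0,0,-1]]]'

```text
time_s: 54.1
tool_pos: [0.5684, -0.2035, 0.0574]
tool_rot: [0.001, 0.738, 0.674, 0.001]
wrist_force: [0.0, 0.1, 1.4]
opening: -0.001
```

Request:
servo_tool --commands '[[[0,0,-0.1,0,-1],[0,0,-0.1,0,-1],[0,0,-0.1,0,-1],[0,0,0,0,-1],[0,0,0,0,-1]]]'

```text
time_s: 54.6
tool_pos: [0.5675, -0.2035, 0.0488]
tool_rot: [-0.0, 0.738, 0.674, 0.0]
wrist_force: [0.6, 0.7, 0.2]
opening: 0.0
```

Request:
servo_tool --commands '[[[0,0,-0.06,0,-1],[0,0,-0.06,0,-1],[0,0,-0.06,0,-1],[0,0,-0.04,0,-1],[0,0,0,0,-1]]]'

```text
time_s: 55.1
tool_pos: [0.5675, -0.2035, 0.0434]
tool_rot: [0.0, 0.738, 0.674, -0.0]
wrist_force: [-1.3, -1.3, 4.3]
opening: -0.001
```

Request:
servo_tool --commands '[[[0,0,-0.02,0,-1],[0,0,0,0,-1],[0,0,0,0,-1]]]'

```text
time_s: 55.4
tool_pos: [0.5675, -0.2035, 0.0429]
tool_rot: [0.0, 0.738, 0.674, 0.0]
wrist_force: [-1.5, 0.9, 5.3]
opening: 0.002
```

Request:
servo_tool --commands '[[[0,0,-0.03,0,-1],[0,0,0,0,-1],[0,0,0,0,-1],[0,0,0.5,0,-1],[0,0,1,0,-1],[0,0,1,0,-1],[0,0,1,0,-1],[0,0,1,0,-1],[0,0,0.8,0,-1],[0,0,0,0,-1]]]'

```text
time_s: 56.4
tool_pos: [0.5695, -0.2037, 0.1778]
tool_rot: [0.002, 0.738, 0.674, 0.002]
wrist_force: [-0.0, -0.8, 0.8]
opening: 0.003
```

Run:
```python
from h import *
f=grab('wrist'); np.save('w.npy',f,allow_pickle=True); st(); t=grab('top'); np.save('t.npy',t,allow_pickle=True)
c=np.hstack([cv2.resize(f['color'],(440,330)),cv2.resize(t['color'][160:290,360:490],(330,330),interpolation=2)])
cv2.imwrite('pics/w9.png',cv2.convertScaleAbs(c,alpha=1.4))
```

```text
{'time_s': 56.45, 'tool_pos': [0.5683, -0.2036, 0.176], 'tool_rot': [0.0012, 0.7385, 0.6742, 0.0008], 'wrist_force': [0.1744, 0.2995, -0.5337], 'opening': 0.0029}
```

View pics/w9.png

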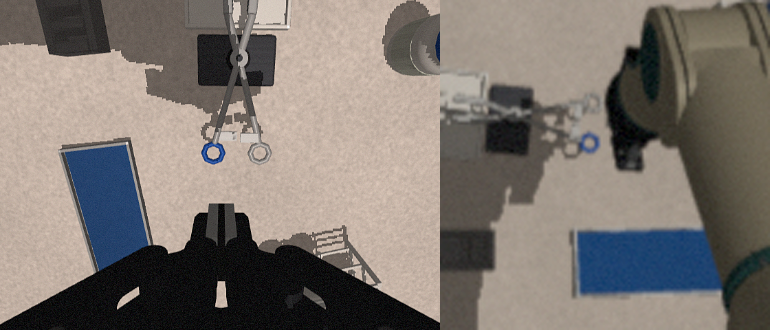

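Forceps are open (rings about 46 mm apart). Back to the handle, with a look to verify the carrier.

Request:
servo_tool --commands '[[[0,0.4,0.5,0,1],[0.2,1,0.5,0,1],[0.2,1,0,0,1],[0.2,1,0,0,1],[0.2,1,0,0,1],[0.2,1,0,0,1],[0.2,1,0,0,1],[0.2,1,0,0,1],[0.15,1,0,0,1],[0,0.4,0,0,1]]]' --squeeze 60

```text
time_s: 57.5
tool_pos: [0.6059, 0.021, 0.1995]
tool_rot: [-0.001, 0.737, 0.676, 0.001]
wrist_force: [0.6, -0.3, -0.2]
opening: 0.999
```

Request:
servo_tool --commands '[[[0,0,0,0,1],[0,0,0,0,1],[0,0,0,0,1]]]'

```text
time_s: 57.8
tool_pos: [0.606, 0.0144, 0.1993]
tool_rot: [0.0, 0.739, 0.673, -0.001]
wrist_force: [-0.2, 0.0, -0.8]
opening: 1.001
```

```bash
cat > hm.py <<'E'
from h import *
f=grab('wrist'); np.save('w.npy',f,allow_pickle=True); st()
hsv=cv2.cvtColor(f['color'],cv2.COLOR_BGR2HSV); m=cv2.inRange(hsv,(3,150,100),(15,255,255)); m[:180]=0;m[320:]=0;m[:,:260]=0;m[:,400:]=0
for k in cv2.findContours(m,0,1)[0]:
    if cv2.contourArea(k)>60: print(k[:,0].min(0),k[:,0].max(0),cv2.minAreaRect(np.array([onz(f,u,v,.104)[:2]*1000 for u,v in k[:,0]],np.float32)))
E
python3 hm.py
```

```text
{'time_s': 57.85, 'tool_pos': [0.6061, 0.0145, 0.1994], 'tool_rot': [0.0003, 0.7393, 0.6734, -0.0005], 'wrist_force': [0.4645, 0.5164, 0.0266], 'opening': 0.9976}
[305 229] [344 246] ((606.848388671875, 16.55575180053711), (10.679161071777344, 23.454544067382812), 84.56196594238281)
```

Request:
servo_tool --commands '[[[0.04,0.09,-0.8,0,1],[0,0,-1,0,1],[0,0,-1,0,1],[0,0,-1,0,1],[0,0,-0.8,0,1],[0,0,-0.4,0,1],[0,0,0,0,1],[0,0,0,0,1]]]'

```text
time_s: 58.65
tool_pos: [0.6078, 0.0185, 0.0752]
tool_rot: [0.0, 0.739, 0.674, 0.0]
wrist_force: [0.1, 0.3, 0.3]
opening: 1.0
```

Request:
servo_tool --commands '[[[0,0,0,0,0],[0,0,0,0,-1],[0,0,0,0,-1],[0,0,0,0,-1],[0,0,0,0,-1],[0,0,0,0,-1],[0,0,0,0,-1]]]'

```text
time_s: 59.35
tool_pos: [0.6079, 0.0188, 0.0751]
tool_rot: [0.0, 0.739, 0.674, 0.001]
wrist_force: [1.8, -1.0, 3.8]
opening: 0.269
```

Request:
servo_tool --commands '[[[0,0,0.15,0,-1],[0,0,0.3,0,-1],[0,0,0.5,0,-1],[0,0,0.7,0,-1],[0,0,0.8,0,-1],[0,0,0.8,0,-1],[0,0,0.7,0,-1],[0,0,0.5,0,-1],[0,0,0.3,0,-1],[0,0,0,0,-1]]]'

```text
time_s: 60.35
tool_pos: [0.6076, 0.0188, 0.1943]
tool_rot: [0.001, 0.738, 0.674, 0.001]
wrist_force: [0.1, -0.5, -6.0]
opening: 0.268
```

Run:
```python
from h import *
f=grab('wrist'); t=grab('top'); st()
c=np.hstack([cv2.resize(f['color'][100:420,200:440],(338,450)),cv2.resize(t['color'][160:290,340:490],(450,390),interpolation=2).copy() if 0 else cv2.resize(t['color'][160:310,340:490],(450,450),interpolation=2)])
cv2.imwrite('pics/w10.png',cv2.convertScaleAbs(c,alpha=1.4))
hsv=cv2.cvtColor(t['color'],cv2.COLOR_BGR2HSV); m=cv2.inRange(hsv,(100,100,40),(125,255,255)); m[:242]=0;m[290:]=0;m[:,:400]=0;m[:,490:]=0
for k in cv2.findContours(m,0,1)[0]:
    if cv2.contourArea(k)>60: print(k[:,0].min(0),k[:,0].max(0),cv2.minAreaRect(np.array([onz(t,u,v,.004)[:2]*1000 for u,v in k[:,0]],np.float32)))
```

```text
{'time_s': 60.45, 'tool_pos': [0.6067, 0.0186, 0.1927], 'tool_rot': [-0.0003, 0.7385, 0.6743, -0.0005], 'wrist_force': [-0.6969, 0.1908, -6.2534], 'opening': 0.2668}
[445 251] [472 274] ((432.31854248046875, -323.82293701171875), (67.24443054199219, 78.96222686767578), 0.3409976065158844)
```

View pics/w10.png

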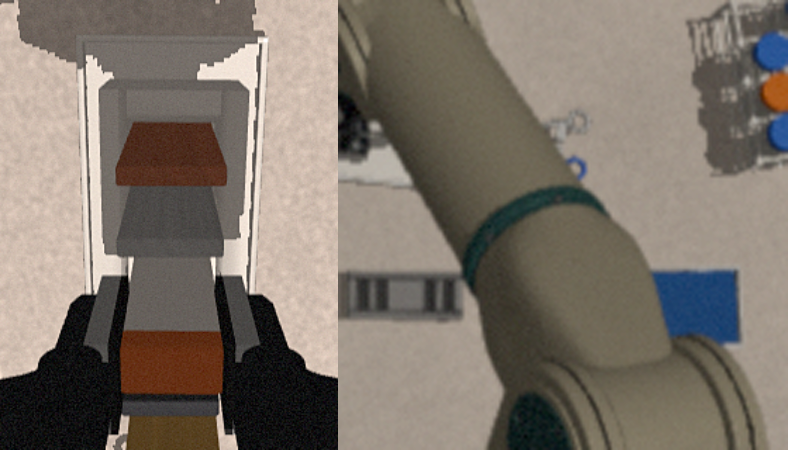

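Carrier is lifted with all its coupons, and the tray's right edge is unchanged, so it hasn't moved. Carry it over.

Request:
servo_tool --commands '[[[-0.3,-0.3,0,0.1,-1],[-0.6,-0.7,0,0.1,-1],[-0.6,-0.9,0,0.1,-1],[-0.6,-0.9,0,0.1,-1],[-0.6,-0.9,0,0.1,-1],[-0.6,-0.9,0,0.1,-1],[-0.6,-0.9,0,0.1,-1],[-0.6,-0.9,0,0.1,-1],[-0.6,-0.9,0,0.1,-1],[-0.6,-0.9,0,0.1,-1]]]'

```text
time_s: 61.45
tool_pos: [0.4627, -0.1874, 0.1927]
tool_rot: [-0.001, 0.702, 0.712, -0.001]
wrist_force: [0.1, -0.5, -4.8]
opening: 0.265
```

Request:
servo_tool --commands '[[[-0.6,-0.9,0,0.1,-1],[-0.45,-0.9,0,0.07,-1],[-0.3,-0.7,0,0,-1],[-0.1,-0.42,0,0,-1],[0,-0.2,0,0,-1],[0,0,0,0,-1],[0,0,0,0,-1],[0,0,0,0,-1],[0,0,0,0,-1]]]'

```text
time_s: 62.35
tool_pos: [0.4289, -0.2633, 0.1933]
tool_rot: [-0.0, 0.695, 0.719, 0.0]
wrist_force: [-0.5, -0.4, -5.1]
opening: 0.268
```

Run:
```python
from h import *
f=grab('wrist'); t=grab('top'); st()
c=np.hstack([cv2.resize(f['color'],(400,300)),cv2.resize(t['color'][220:310,390:510],(400,300),interpolation=2)])
cv2.imwrite('pics/w11.png',cv2.convertScaleAbs(c,alpha=1.4))
np.save('w.npy',f,allow_pickle=True)
```

```text
{'time_s': 62.45, 'tool_pos': [0.4287, -0.2637, 0.1934], 'tool_rot': [0.0, 0.6954, 0.7186, 0.0001], 'wrist_force': [0.474, -0.186, -5.84], 'opening': 0.2661}
```

View pics/w11.png

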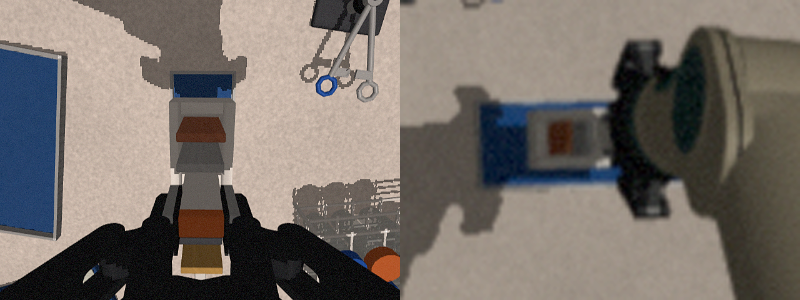

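The tray end is visible ahead of the carrier, with its centre about 4 mm to +x. Shift and lower.

Request:
servo_tool --commands '[[[0.14,0,-0.4,0,-1],[0,0,-0.7,0,-1],[0,0,-0.8,0,-1],[0,0,-0.8,0,-1],[0,0,-0.7,0,-1],[0,0,-0.5,0,-1],[0,0,-0.4,0,-1],[0,0,-0.2,0,-1],[0,0,0,0,-1],[0,0,0,0,-1]]]'

```text
time_s: 63.45
tool_pos: [0.4325, -0.2644, 0.0812]
tool_rot: [0.0, 0.696, 0.718, 0.0]
wrist_force: [0.1, 0.9, -6.2]
opening: 0.266
```

Request:
servo_tool --commands '[[[0,0,-0.08,0,-1],[0,0,-0.06,0,-1],[0,0,-0.04,0,-1],[0,0,0,0,-1],[0,0,0,0,-1]]]'

```text
time_s: 63.95
tool_pos: [0.432, -0.2642, 0.0764]
tool_rot: [0.0, 0.696, 0.718, 0.0]
wrist_force: [-0.2, -0.8, -4.0]
opening: 0.268
```

Request:
servo_tool --commands '[[[0,0,-0.04,0,-1],[0,0,-0.03,0,-1],[0,0,0,0,-1],[0,0,0,0,-1]]]'

```text
time_s: 64.35
tool_pos: [0.4322, -0.2643, 0.075]
tool_rot: [0.0, 0.696, 0.718, 0.0]
wrist_force: [0.1, 0.2, 3.4]
opening: 0.271
```

On the floor. Release, rise and inspect.

Request:
servo_tool --commands '[[[0,0,0,0,0],[0,0,0,0,1],[0,0,0,0,1],[0,0,0,0,1],[0,0,0,0,1],[0,0,0.5,0,1],[0,0,1,0,1],[0,0,1,0,1],[0,0,1,0,1],[0,0,1,0,1]]]'

```text
time_s: 65.35
tool_pos: [0.4319, -0.2641, 0.189]
tool_rot: [0.0, 0.696, 0.718, 0.0]
wrist_force: [0.8, -0.7, -0.5]
opening: 0.998
```

Request:
servo_tool --commands '[[[0,0,1,0,1],[0,0,0.5,0,1],[0,0,0,0,1],[0,0,0,0,1],[0,0,0,0,1]]]'

```text
time_s: 65.85
tool_pos: [0.4311, -0.2639, 0.2235]
tool_rot: [-0.001, 0.696, 0.718, -0.0]
wrist_force: [-0.4, 0.4, -0.3]
opening: 1.002
```

Run:
```python
from h import *
f=grab('wrist'); g=grab('scene'); st()
c=np.hstack([cv2.resize(f['color'][60:360,160:480],(480,450)),np.vstack([cv2.resize(g['color'][120:270,190:340],(320,320),interpolation=2)[:, :],cv2.resize(g['color'][250:340,270:370],(320,130))])])
cv2.imwrite('pics/w12.png',cv2.convertScaleAbs(c,alpha=1.4))
```

```text
{'time_s': 65.95, 'tool_pos': [0.4314, -0.2639, 0.2235], 'tool_rot': [-0.0012, 0.6957, 0.7183, -0.0002], 'wrist_force': [-0.4154, -0.4635, -0.4009], 'opening': 1.0028}
```

View pics/w12.png

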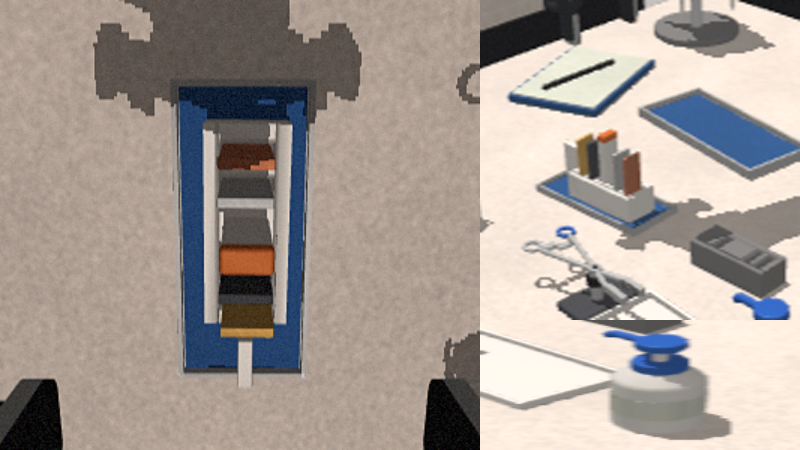

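The carrier stands inside the small tray with all four coupons level, the forceps are open and the pump is up. Handing in.

```bash
python3 -c "
from h import *
st(); print(bot.sign_off())"
```

```text
{'time_s': 65.95, 'tool_pos': [0.4314, -0.2639, 0.2235], 'tool_rot': [-0.0012, 0.6957, 0.7183, -0.0002], 'wrist_force': [-0.4154, -0.4635, -0.4009], 'opening': 1.0028}
the job is handed in; nothing more can be done
None
```

All steps were carried out in order and the job was handed in at about 66 s of robot time, with no verdict reported.

- **Forceps:** The carrier stood in the catch tray with its tab in the jaws. The ratchet held the rings about 30 mm apart after I let go.
- **Coupons:** All four (brass, dark steel, stainless, copper) went into slots of their own. Each stopped on the slot floor with 4–5 N, and they look level in the pictures.
- **Pump:** The head went down about 16 mm to its stop, with 15 N against it, and came back up.
- **Release:** I pressed the blue ring down about 6 mm (about 5 N), and the rings sprang open to about 46 mm.
- **Placing:** The loaded carrier stands inside the rim of the small blue tray, upright, with all four coupons in their slots. The gripper is open and clear above it.

No check failed. The camera estimates of the tray's position across its width differed by about 4 mm, so I shifted the carrier 4 mm before lowering it, well within the 14 mm of room each side. I saw no knock to the tray or carrier, and the arm did not go near the sample jar or the orange cap, though I took no final measurement of those two.

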